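Get the doming block out from behind the things in the tool tray

TASK

The small steel doming block stands boxed in at the back of the wooden tool tray: first clear the three things around it (punch holder, tin, oil can) onto the long cork mat, all three standing upright there and let go, and leave them there while you bring the doming block over and set it flat in the middle of the square wooden striking board. Then put the three things back in the tray, each upright on the very spot where it stood at the start (so note first what stands where). Knock nothing over, and do not shift the hammer, the pliers or the dish.

Things in the scene. Friction and masses are not known exactly. Their poses are not given: they have to be found in the camera images.
- block_mid (a point): Steel doming block, to be fetched: 48 x 48 mm, 34 mm high, 0.55 kg, dark round hollow on top. Point at its centre, 17 mm above its underside; z up, x and y square to its sides. Stands on the tray's floor, roughly square to the tray, 9 mm before the back board; a tall thing stands 4 to 14 mm off on its left, right and front, too near for fingers.
- punches_mid (a point): Punch holder: square upright pale wooden block 44 x 44 mm, 85 mm high, five steel punch ends stand 10 mm out of its top (95 mm in all), 0.16 kg. Point at the centre of the wooden block, 42.5 mm above its underside; z up, x and y square to its sides. Stands in one of the three places around the doming block.
- tin_mid (a point): Tin: plain wide aluminium cylinder, 54 mm diameter, 90 mm high, 0.25 kg. Point at its centre, 45 mm above its underside; z up. Stands in another of the three places.
- oiler_mid (a point): Oil can: slim brass can, 42 mm diameter and cylindrical up to 80 mm, then a cone to a narrow nozzle at 105 mm; 0.22 kg. Point on its axis 52.5 mm above its underside; z up. Stands in the third of the three places.
- tray: Wooden tool tray, fixed. Origin on the bench under the doming block's place; x points to the back board, y left, z up. Floor 6 mm thick, x -110 to 40 mm, y -105 to 105 mm. Back board from x = 33 mm, 42 mm high; side lips 12 mm high; front open. The tall things stand on the floor about 57 mm from the origin, at front (-x), left (+y) and right (-y); which is where varies.
- mat: Long cork mat, the side area, fixed flat on the bench: 240 mm along its x, 110 mm along its y, 4 mm thick; origin at the centre of its underside. It lies on one side of the tray, the striking board on the other.
- board: Square pale wooden striking board, fixed flat on the bench: 120 x 120 mm, 12 mm thick; origin at the centre of its underside.
- hammer: Hammer lying on the bench beyond the tray, about 260 mm long; origin beneath the middle of its length; leave alone.
- pliers: Dark steel pliers lying on the bench beyond the tray to the right, about 130 mm long, 12 mm high; origin under the joint; leave alone.
- dish: White dish with brass blanks, 90 mm diameter, 28 mm high; origin at the centre of its underside; leave alone.

How it is judged:
By the outcome, as a careful person would: the job done as asked, in the order asked, and still so for the second after the job is handed in, with the robot touching nothing.
It also fails if it takes over 144 s, if anything falls off the work surface, if the arm or the gripper's body presses on something with over 40 N, if the wrist force passes 120 N, or if a joint passes its speed limit or range.

ROBOT

A 6-joint arm with a two-finger parallel gripper is mounted at the origin on the work surface. World frame = base frame: x ahead of the robot, y to its left, z up, the work surface at z = 0. Lengths are in m, angles in rad, forces in N, time in s.
With the tool pointing down it reaches from about 0.35 to 0.975 m from the base axis. Payload 4.9 kg.
Tool frame: the origin (TCP) lies at the very end of the fingers, on their centre line; the grasp point (between the pads) lies 19 mm behind it; z points along the fingers, x is the direction in which the jaws open and shut, and the axes are right-handed (so a half turn about z gives the same grasp; the last joint's range is limited). The gripper opens to 85 mm and grips with 20 to 120 N. Pads are 22 mm wide; open, the fingers measure 114 mm over their backs; the gripper's body (76 mm by 85 mm) begins 54 mm behind the grasp point. The pads swing forward as they close: fully open they stand 13 mm farther back than shut.
Start: joints at [1.049, 0.053, 1.613, -0, 1.476, -0.119], TCP at [0.245, 0.575, 0.231] pointing down, gripper open.
Joint ranges: [-3.01, 3.01], [-1.01, 2.22], [0.06, 2.58], [-1.02, 4.17], [0.09, 2.62], [-3.14, 3.14]. Speed limits (rad/s): [2.57, 2.57, 3.14, 3.14, 3.14, 3.14].

INTERFACE

Orientations are given as a rotation vector (axis times angle).
In Python, from station import ctrl, get_image, calibration, job gives the robot as it stands.
- The arm moves only by the tool jog_arm, never from a script. Its argument "deltas" is a list of rows, each a list of 3 entries, a list of its own where there are three numbers: the turn, a rotation vector about the tool's x, y, z in degrees, then the shift along the tool's x, y, z in m, then the finger opening in m, from 0 to 0.0854. In form: [[[ax, ay, az], [tx, ty, tz], gripper], ...]. A call has 1 to 12 rows; each row is the pose to reach, as a shift and turn from the pose commanded when the call began, along the tool's axes at that moment; what a row does not reach only later rows make up. A row lasts 1/12 s, in which the tool goes at most 41.7 mm and 7.16 degrees, less where a joint would pass 70% of its speed; a pose out of reach is approached as far as the arm can. A call with a gripper value outside its range is refused whole. The fingers move at their own pace and stop on an object; "squeeze" is the grip in N (left out, the last holds). Time passes only in rows, so rows that repeat a pose let the fingers close. It gives the time, the measured TCP pose, the force and the opening at its end, in the units of the state.
- ctrl.get_obs(): the state, without advancing time (a new reading comes with each control period).
- get_image(name): name is "scene" or "top" or "wrist"; returns the picture (480x640x3 uint8, red, green, blue); there is no depth.
- calibration(name): a dict with "mtx" (3x3 intrinsics, pixels), "origin" and "rotation" of the camera in the world; the wrist camera has in their place "tool_from_camera" (4x4, takes a point from camera to tool coordinates, whose origin is the TCP and whose axes are the tool frame's). Camera axes: x right, y up, looking along -z (the intrinsics and any distortion apply to the point x, -y, -z); pixel columns grow to the right and rows downward; lengths in m; the calibration is good to about 2 mm. The wrist camera is an equidistant fisheye: a pixel r from the principal point sees the ray r / f radians off the axis. A picture is of the moment at which its call begins: read the wrist's pose just before it. calibration takes no time and is no camera call.
- job.finish_job(): hands the job in, once; it reports no verdict.
The state is a dict: "t": time; "q": joint angles; "dq": joint speeds; "effort": joint torques, N m; "tool_pos": TCP position; "tool_rot": TCP orientation; "contact_force": force on the tool from outside, world axes, zero at the start; "wrist_torque": the same for the moment, N m; "opening": finger opening in m.
Only numpy, scipy, OpenCV 4.12 (cv2) and the standard library are available. Lean on these libraries where they do the work, as an engineer would, in place of code of your own. Each camera call takes 0.05 s, during which the arm holds its last target.

## Working session

There is one attempt and no reset: what is moved stays moved. The work goes in short steps, Python scripts to look and compute and a tool call to move; the robot and the scene stay as the last step left them, time stands still between calls to the robot, and variables do not carry over. Pictures are saved under pics/ and viewed, and the job is handed in when it is done.

Besides the shell and the picture viewer there is one more tool, called after "Request:" as name(argument=value, ...) on one line, values as JSON. jog_arm: Moves the arm, as the interface text tells. Its arguments: {"type":"object","properties":{"deltas":{"type":"array","items":{"type":"array"}},"squeeze":{"type":"number"}},"required":["deltas"]}

```bash
ls; mkdir -p pics
cat > h.py <<'E'
import numpy as np, cv2
from scipy.spatial.transform import Rotation as R
from station import ctrl,get_image,calibration,job
def save(n,im): cv2.imwrite('pics/'+n+'.png',im[:,:,::-1])
def ray(name,u,v,obs=None):
    c=calibration(name); K=np.array(c['mtx'])
    if name!='wrist':
        d=np.array([(u-K[0,2])/K[0,0],-(v-K[1,2])/K[1,1],-1.])
        Rm=np.array(c['rotation']); return np.array(c['origin']),Rm@d/np.linalg.norm(d)
    a=(u-K[0,2])/K[0,0]; b=(v-K[1,2])/K[1,1]; th=np.hypot(a,b)
    s=np.sinc(th/np.pi)
    d=np.array([a*s,-b*s,-np.cos(th)]) if th>0 else np.array([0,0,-1.])
    T=np.array(c['tool_from_camera']); o=obs
    Rt=R.from_rotvec(o['tool_rot']).as_matrix()
    return Rt@T[:3,3]+np.array(o['tool_pos']), Rt@T[:3,:3]@d
def onz(name,u,v,z,obs=None):
    o,d=ray(name,u,v,obs); return o+d*(z-o[2])/d[2]
def proj(name,P):
    c=calibration(name);K=np.array(c['mtx']);p=np.array(c['rotation']).T@(np.array(P)-np.array(c['origin']))
    return K[0,0]*p[0]/-p[2]+K[0,2], K[1,1]*-p[1]/-p[2]+K[1,2]
E
python3 - <<'E'
from h import *
o=ctrl.get_obs();print(o)
for n in('scene','top','wrist'):
    o=ctrl.get_obs()
    save(n+'0',get_image(n));c=calibration(n);print(n,c)
E
```

```text
pics
{'t': 0.0, 'q': array([ 1.04898700e+00,  5.33558215e-02,  1.61429710e+00,  1.17356829e-05,
        1.47599521e+00, -1.18966087e-01]), 'dq': array([-1.62286061e-03,  3.78099334e-04, -4.78122404e-04,  7.57165097e-04,
        1.71222092e-05, -4.30889491e-04]), 'effort': array([-1.25024893e-03, -3.93687129e+01, -3.70172381e+01, -1.11821232e-04,
        7.29892374e-03, -1.10685187e-05]), 'tool_pos': array([0.24468674, 0.57443491, 0.23006181]), 'tool_rot': array([ 2.62019745,  1.73159935, -0.00289329]), 'contact_force': array([ 0.1468539 , -0.47931892, -0.34943714]), 'wrist_torque': array([0.02724058, 0.02199821, 0.00762414]), 'opening': 0.08517786730547561}
scene {'mtx': array([[494.43974829,   0.        , 326.38126945],
       [  0.        , 494.43974829, 232.4626793 ],
       [  0.        ,   0.        ,   1.        ]]), 'origin': array([0.92618375, 0.50257983, 0.78467195]), 'rotation': array([0.22989236, 0.8670091 , 2.45927193])}
top {'mtx': array([[485.0163202 ,   0.        , 318.10513203],
       [  0.        , 485.0163202 , 238.97423007],
       [  0.        ,   0.        ,   1.        ]]), 'origin': array([ 0.57245377, -0.00330713,  1.01189195]), 'rotation': array([ 0.02951153, -0.0215819 , -1.56020113])}
wrist {'mtx': array([[371.64829954,   0.        , 321.72125591],
       [  0.        , 371.64829954, 241.16104625],
       [  0.        ,   0.        ,   1.        ]]), 'tool_from_camera': array([[ 9.99999419e-01, -1.03664644e-03, -2.95538450e-04,
         2.26444933e-04],
       [-1.07788230e-03, -9.64720124e-01, -2.63275372e-01,
        -6.58980440e-02],
       [-1.21884125e-05,  2.63275537e-01, -9.64720680e-01,
        -1.43068255e-01],
       [ 0.00000000e+00,  0.00000000e+00,  0.00000000e+00,
         1.00000000e+00]])}
```

Rotations are rotation vectors; fix helper.

```bash
sed -i "s/Rm=np.array(c\['rotation'\])/Rm=R.from_rotvec(c['rotation']).as_matrix()/; s/p=np.array(c\['rotation'\]).T/p=R.from_rotvec(c['rotation']).as_matrix().T/" h.py; grep -n rotvec h.py
```

```text
9:        Rm=R.from_rotvec(c['rotation']).as_matrix(); return np.array(c['origin']),Rm@d/np.linalg.norm(d)
14:    Rt=R.from_rotvec(o['tool_rot']).as_matrix()
19:    c=calibration(name);K=np.array(c['mtx']);p=R.from_rotvec(c['rotation']).as_matrix().T@(np.array(P)-np.array(c['origin']))
```

View pics/top0.png

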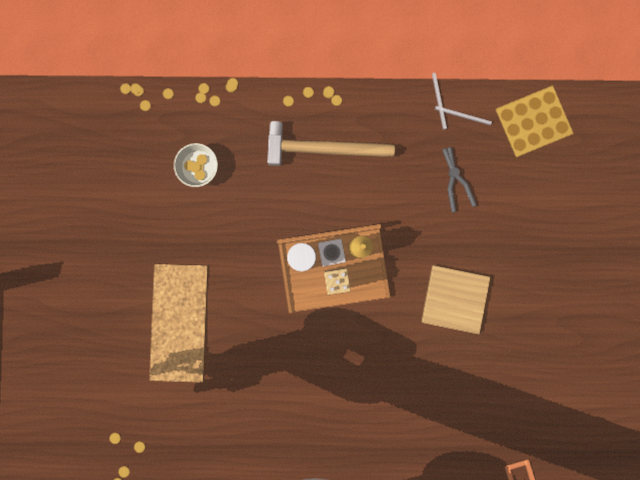

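View pics/scene0.png

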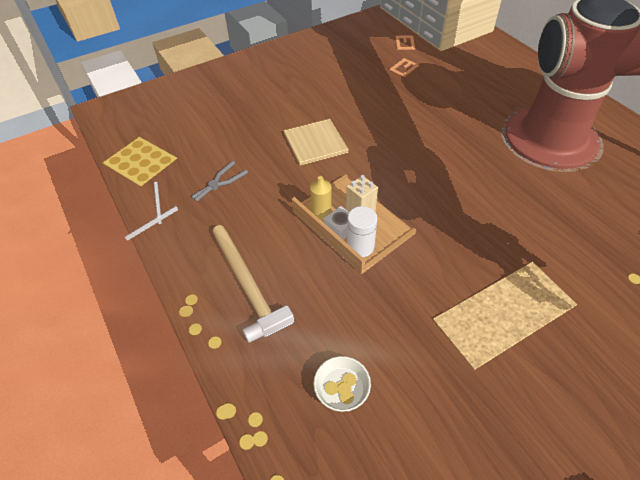

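View pics/wrist0.png

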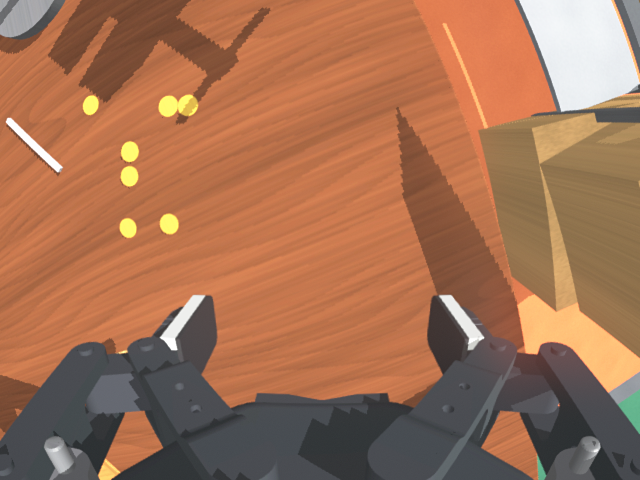

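The top view shows the tin on the left at (301,257), the block at (332,252), the oil can on the right at (361,247) and the punch holder in front at (337,282). The mat is on the left around (180,322) and the board on the right at (457,299). Next I'll crop closer.

Run:
```python
from h import *
im=cv2.imread('pics/top0.png')[:,:,::-1]; 
save('topc',cv2.resize(im[210:330,260:420],None,fx=5,fy=5,interpolation=cv2.INTER_CUBIC))
im=cv2.imread('pics/scene0.png')[:,:,::-1]; 
save('scenec',cv2.resize(im[165:285,280:440],None,fx=5,fy=5,interpolation=cv2.INTER_CUBIC))
```

```text
(no output)
```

View pics/topc.png

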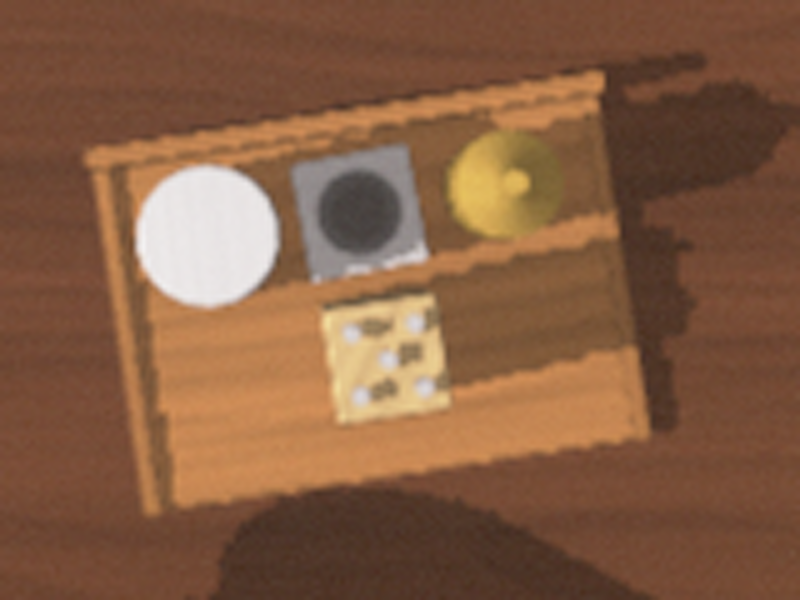

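View pics/scenec.png

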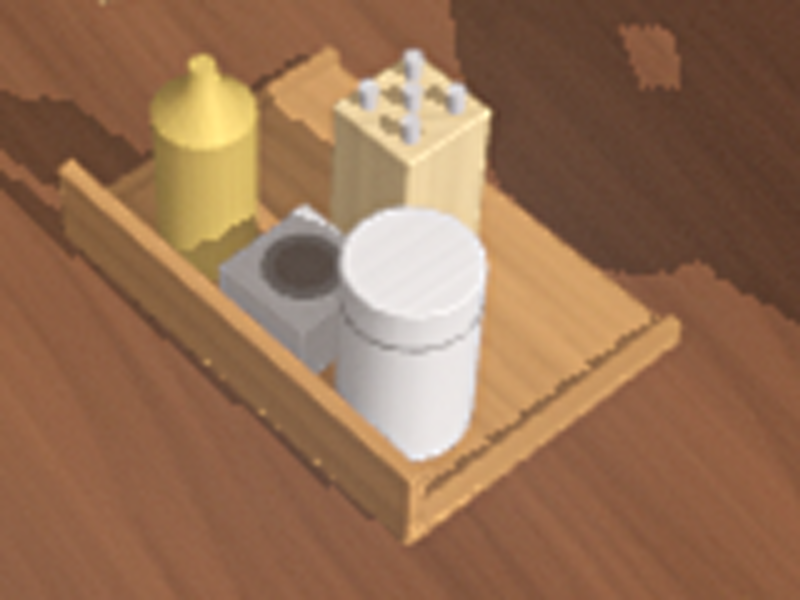

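The crops agree with the layout: tin on the left, oil can on the right, punches in front. I'll measure by casting rays from the crop pixel positions.

Run:
```python
from h import *
f=lambda x,y,z: onz('top',260+(x+.5)/5-.5,210+(y+.5)/5-.5,z)
np.set_printoptions(precision=4,suppress=True)
T=f(207,236,.096); print('tin',T)
print('tin diam',np.linalg.norm(f(136,236,.096)-f(279,236,.096)))
B=np.array([f(*p,.040) for p in [(292,164),(408,145),(428,256),(314,282)]]);print('block',B.mean(0),B)
B=np.array([f(*p,.091) for p in [(322,310),(434,292),(450,407),(339,424)]]);print('punch',B.mean(0))
for a,b in((0,1),(1,2),(3,2),(0,3)):
    d=B[b]-B[a];print(np.linalg.norm(d),np.degrees(np.arctan2(d[1],d[0])))
print('oil nozzle',f(516,181,.111),'cone shoulder',f(507,184,.086))
L=f(88,150,.042);Rr=f(602,72,.042);d=L-Rr;print('back',L,Rr,np.linalg.norm(d),np.degrees(np.arctan2(-d[0],d[1])))
FL=f(150,515,.012+.0);FR=f(648,437,.006);d=FL-FR;print('front',FL,FR,np.linalg.norm(d),np.degrees(np.arctan2(-d[0],d[1])))
o=ctrl.get_obs()
for n,box in (('mat',(140,255,215,390)),('board',(415,258,498,340))):
    im=cv2.imread('pics/top0.png');x0,y0,x1,y1=box;c=im[y0:y1,x0:x1].astype(int)
    m=((c[:,:,1]>(105 if n=='board' else 75))&(c[:,:,2]-c[:,:,0]>25)).astype(np.uint8)*255
    m=cv2.morphologyEx(m,cv2.MORPH_OPEN,np.ones((3,3)));cs,_=cv2.findContours(m,0,2);k=max(cs,key=cv2.contourArea)
    r=cv2.boxPoints(cv2.minAreaRect(k))+[x0,y0];print(n,r.tolist())
    P=np.array([onz('top',*p,.004 if n=='mat' else .012) for p in r]);print(P,P.mean(0),[np.linalg.norm(P[i]-P[i-1]) for i in range(4)])
    d=P[1]-P[0];print(np.degrees(np.arctan2(d[1],d[0])))
```

```text
tin [0.5683 0.0334 0.096 ]
tin diam 0.0539912709229647
block [ 0.5784 -0.0257  0.04  ] [[ 0.5972  0.0019  0.04  ]
 [ 0.6053 -0.0445  0.04  ]
 [ 0.561  -0.0529  0.04  ]
 [ 0.5501 -0.0074  0.04  ]]
punch [ 0.5227 -0.0348  0.091 ]
0.0430034951947379 -80.2726145740647
0.043873186546943964 -171.57421856525522
0.042503242826437644 -80.69498708293433
0.04355135919907682 -170.92409126526258
oil nozzle [ 0.59   -0.0817  0.111 ] cone shoulder [ 0.5893 -0.0805  0.086 ]
back [0.6019 0.0836 0.042 ] [ 0.6353 -0.1218  0.042 ] 0.20811537934689148 9.227199027161928
front [0.4532 0.0589 0.012 ] [ 0.4868 -0.1462  0.006 ] 0.20783219700953642 9.32068273829007
mat [[139.8035430908203, 381.10782623291016], [144.36041259765625, 262.62924575805664], [207.11373138427734, 265.04283905029297], [202.5568618774414, 383.52142333984375]]
[[0.3081 0.3667 0.004 ]
 [0.5523 0.3627 0.004 ]
 [0.5487 0.232  0.004 ]
 [0.3047 0.237  0.004 ]] [0.4284 0.2996 0.004 ] [np.float64(0.12974818697885576), np.float64(0.24427249577957696), np.float64(0.13077724288259102), np.float64(0.24407053605065157)]
-0.9365602642924435
board [[420.1153869628906, 322.42308044433594], [431.65384674072266, 264.73077058792114], [490.3076934814453, 276.46154022216797], [478.7692337036133, 334.15384674072266]]
[[ 0.4361 -0.2089  0.012 ]
 [ 0.5544 -0.2322  0.012 ]
 [ 0.5316 -0.3526  0.012 ]
 [ 0.4136 -0.3289  0.012 ]] [ 0.4839 -0.2806  0.012 ] [np.float64(0.12208010692143109), np.float64(0.1205953570095554), np.float64(0.12253623344037973), np.float64(0.12043441885653636)]
-11.126941840421614
```

```bash
cat >> h.py <<'E'
def mv(target,yaw=None,frm=None,o=None):
    "tool-frame turn (deg) and shift from measured/frm pose to tool-down world target"
    o=o or ctrl.get_obs(); Rt=R.from_rotvec(o['tool_rot']); p=np.array(o['tool_pos']) if frm is None else np.array(frm)
    s=Rt.inv().apply(np.array(target)-p)
    x=Rt.as_matrix()[:,0]; y0=np.degrees(np.arctan2(x[1],x[0]))
    out='shift '+str(s.round(4).tolist())
    if yaw is not None:
        c,sn=np.cos(np.radians(yaw)),np.sin(np.radians(yaw))
        Rg=R.from_matrix(np.array([[c,sn,0],[sn,-c,0],[0,0,-1]]))
        out+=' turn '+str(np.degrees((Rt.inv()*Rg).as_rotvec()).round(2).tolist())
    print(out,'yaw now',round(y0,2))
YAW=9.25
def tr2w(x,y,z=0,org=(.5785,-.0256)):
    c,s=np.cos(np.radians(YAW)),np.sin(np.radians(YAW))
    return np.array([org[0]+c*x-s*y,org[1]+s*x+c*y,z])
E
python3 - <<'E'
from h import *
mv(tr2w(-.01,0,.25),9.25)
for p in [(154,265),(208,265),(204,381),(150,381)]: print(onz('top',*p,.004))
E
```

```text
shift [-0.4267, 0.5338, -0.0191] turn [0.04, 0.09, 57.67] yaw now 66.92
[0.54760119 0.34255001 0.004     ]
[0.54879517 0.23016525 0.004     ]
[0.30985365 0.23413877 0.004     ]
[0.30853987 0.34566045 0.004     ]
```

Request:
jog_arm(deltas=[[[0, 0, 2], [-0.01, 0.0125, 0], 0.085], [[0, 0, 5], [-0.03, 0.0375, 0], 0.085], [[0, 0, 8], [-0.055, 0.069, -0.002], 0.085], [[0, 0, 12], [-0.08, 0.1, -0.004], 0.085], [[0, 0, 16], [-0.105, 0.131, -0.005], 0.085], [[0, 0, 20], [-0.13, 0.163, -0.006], 0.085], [[0, 0, 24], [-0.155, 0.194, -0.007], 0.085], [[0, 0, 28], [-0.18, 0.225, -0.008], 0.085], [[0, 0, 32], [-0.205, 0.256, -0.009], 0.085], [[0, 0, 36], [-0.23, 0.288, -0.01], 0.085], [[0, 0, 40], [-0.25, 0.313, -0.011], 0.085], [[0, 0, 43], [-0.265, 0.332, -0.012], 0.085]])

```text
t: 1.15
tool_pos: [0.4472, 0.1978, 0.2432]
tool_rot: [3.075, 0.64, 0.0]
contact_force: [1.2, 0.4, 0.3]
opening: 0.085
```

Run:
```python
from h import *
mv(tr2w(-.01,0,.25),9.25)
print(ctrl.get_obs()['t'])
```

```text
shift [0.0215, 0.2548, -0.0065] turn [0.05, -0.01, 14.28] yaw now 23.53
1.15
```

Request:
jog_arm(deltas=[[[0, 0, 2], [0.002, 0.025, -0.001], 0.085], [[0, 0, 4], [0.005, 0.06, -0.002], 0.085], [[0, 0, 7], [0.008, 0.095, -0.003], 0.085], [[0, 0, 9], [0.011, 0.13, -0.004], 0.085], [[0, 0, 11], [0.014, 0.165, -0.005], 0.085], [[0, 0, 12.5], [0.017, 0.2, -0.006], 0.085], [[0, 0, 13.5], [0.02, 0.23, -0.006], 0.085], [[0, 0, 14.3], [0.021, 0.25, -0.006], 0.085], [[0, 0, 14.3], [0.0215, 0.2545, -0.0065], 0.085], [[0, 0, 14.3], [0.0215, 0.2545, -0.0065], 0.085], [[0, 0, 14.3], [0.0215, 0.2545, -0.0065], 0.085]])

```text
t: 2.07
tool_pos: [0.5688, -0.0227, 0.2495]
tool_rot: [-3.13, -0.262, 0.001]
contact_force: [0.0, 0.3, -0.4]
opening: 0.085
```

Run:
```python
from h import *
mv(tr2w(-.01,0,.25),9.25)
o=ctrl.get_obs();im=get_image('wrist');save('w1',im);np.save('w1o.npy',o,allow_pickle=True)
print(o['tool_pos'],o['tool_rot'],o['dq'].round(3),o['t'])
```

```text
shift [-0.0009, 0.0044, -0.0005] turn [-0.04, 0.04, 0.34] yaw now 9.59
[ 0.56878832 -0.0227327   0.24953272] [-3.13001312e+00 -2.62487502e-01  1.17622847e-03] [ 0.023 -0.01   0.006  0.001 -0.001 -0.002] 2.0667
```

View pics/w1.png

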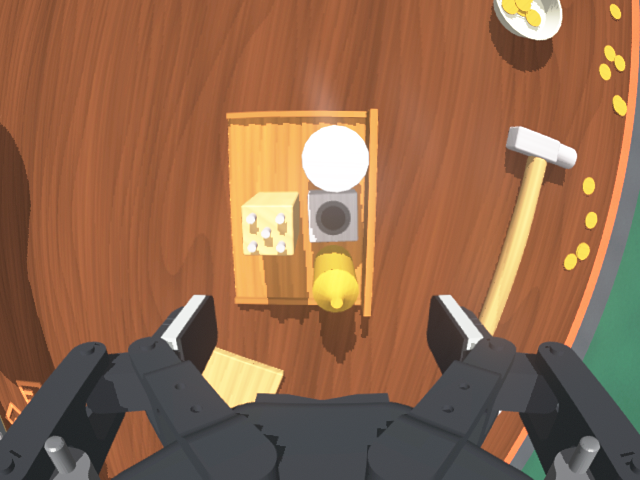

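The wrist view shows the tin top at about (336,158), the block at (333,217), the punch top at (268,238) and the nozzle at (337,303). The picture agrees with the top camera's layout, so I'll refine the values.

Run:
```python
from h import *
im=cv2.imread('pics/w1.png')[:,:,::-1]; 
save('w1c',cv2.resize(im[110:310,220:380],None,fx=3,fy=3,interpolation=cv2.INTER_CUBIC))
o=get=np.load('w1o.npy',allow_pickle=True).item()
g=im.astype(int)
m=((g.min(2)>190)).astype(np.uint8); m[:, :290]=0;m[:,380:]=0;m[190:]=0;m[:118]=0
cs,_=cv2.findContours(m,0,1);k=max(cs,key=cv2.contourArea);print(cv2.contourArea(k))
P=np.array([onz('wrist',*p[0],.096,o) for p in k])
c,r=cv2.minEnclosingCircle((P[:,:2]*1000).astype(np.float32));print('tin',c,r)
```

```text
3391.5
tin (571.0682373046875, 31.936508178710938) 26.941980361938477
```

View pics/w1c.png

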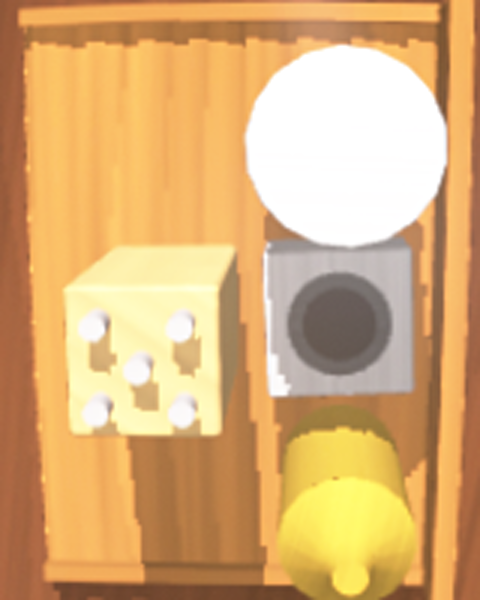

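Run:
```python
from h import *
np.set_printoptions(precision=4,suppress=True)
o=np.load('w1o.npy',allow_pickle=True).item()
f=lambda x,y,z: onz('wrist',220+(x+.5)/3-.5,110+(y+.5)/3-.5,z,o)
B=np.array([f(*p,.091) for p in [(65,288),(216,287),(221,435),(70,435)]]);print('punch',B.mean(0))
for a,b in((0,1),(1,2),(3,2),(0,3)):
    d=B[b]-B[a];print(np.linalg.norm(d),np.degrees(np.arctan2(d[1],d[0])))
print('nozzle',f(350,578,.111), 'shoulder mid',f(347,541,.086),f(279,535,.086)-f(416,535,.086))
print('hollow',f(340,323,.040)); 
B=np.array([f(*p,.040) for p in [(413,392),(269,396),(265,242),(411,240)]]);print('block',B.mean(0))
for a,b in((1,0),(1,2),):
    d=B[b]-B[a];print(np.linalg.norm(d),np.degrees(np.arctan2(d[1],d[0])))
Y=np.radians(9.25);c,s=np.cos(Y),np.sin(Y)
for n,p in (('back top outer L',f(475,0,.042)),):print(n,p)
P=[f(20,5,.012),f(47,582,.012)];print('front lip corners',P)
```

```text
punch [ 0.5252 -0.0367  0.091 ]
0.04235734376302298 9.473259799466334
0.04250164233129167 -79.55760878346857
0.04374781453186123 9.849430486170816
0.04278803956088377 -81.42484036108874
nozzle [ 0.592  -0.0827  0.111 ] shoulder mid [ 0.5919 -0.082   0.086 ] [-0.0402 -0.0067  0.    ]
hollow [ 0.5812 -0.0264  0.04  ]
block [ 0.5809 -0.025   0.04  ]
0.047310438088123026 11.289881975556895
0.05077680095661205 100.66878878704303
back top outer L [0.6049 0.0831 0.042 ]
front lip corners [array([0.4558, 0.0607, 0.012 ]), array([ 0.4907, -0.149 ,  0.012 ])]
```

Run:
```python
from h import *
print(ctrl.get_obs()['tool_pos'],ctrl.get_obs()['dq'].round(4))
mv([.5703,.0324,.10],9.4); mv([.5703,.0324,.05],9.4)
```

```text
[ 0.56876002 -0.02220774  0.24968737] [ 0.0135 -0.0058  0.0039 -0.0016 -0.0027 -0.0004]
shift [0.0107, -0.0535, 0.1497] turn [-0.03, 0.02, 0.25] yaw now 9.65
shift [0.0107, -0.0535, 0.1997] turn [-0.03, 0.02, 0.25] yaw now 9.65
```

Request:
jog_arm(deltas=[[[0, 0, 0.1], [0.003, -0.012, 0.01], 0.085], [[0, 0, 0.2], [0.006, -0.03, 0.035], 0.085], [[0, 0, 0.25], [0.009, -0.045, 0.065], 0.085], [[0, 0, 0.25], [0.0107, -0.0535, 0.095], 0.085], [[0, 0, 0.25], [0.0107, -0.0535, 0.115], 0.085], [[0, 0, 0.25], [0.0107, -0.0535, 0.12], 0.085], [[0, 0, 0.25], [0.0107, -0.0535, 0.12], 0.085], [[0, 0, 0.25], [0.0107, -0.0535, 0.12], 0.085], [[0, 0, 0.25], [0.0107, -0.0535, 0.12], 0.085]])

```text
t: 2.87
tool_pos: [0.5722, 0.0319, 0.132]
tool_rot: [3.131, 0.257, 0.006]
contact_force: [-0.0, 0.9, 0.1]
opening: 0.0851
```

Run:
```python
from h import *
o=ctrl.get_obs();print(o['tool_pos'],o['dq'].round(4),o['t'])
mv([.5703,.0324,.05],9.4)
save('w2',get_image('wrist'))
```

```text
[0.57224469 0.03186667 0.13203027] [-0.0077 -0.0053 -0.0099 -0.0003 -0.0023 -0.0037] 2.8667
shift [-0.0021, -0.0009, 0.082] turn [0.04, -0.2, -0.02] yaw now 9.38
```

View pics/w2.png

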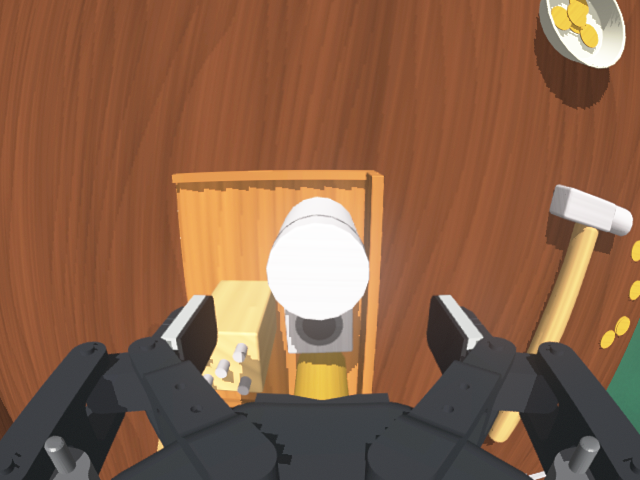

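Request:
jog_arm(deltas=[[[0, -0.1, 0], [-0.002, -0.001, 0.01], 0.085], [[0, -0.1, 0], [-0.002, -0.001, 0.03], 0.085], [[0, -0.1, 0], [-0.002, -0.001, 0.05], 0.085], [[0, -0.1, 0], [-0.002, -0.001, 0.068], 0.085], [[0, -0.1, 0], [-0.002, -0.001, 0.078], 0.085], [[0, -0.1, 0], [-0.002, -0.001, 0.082], 0.085], [[0, -0.1, 0], [-0.002, -0.001, 0.082], 0.085], [[0, -0.1, 0], [-0.002, -0.001, 0.082], 0.085], [[0, -0.1, 0], [-0.002, -0.001, 0.082], 0.085]])

```text
t: 3.67
tool_pos: [0.57, 0.0322, 0.0493]
tool_rot: [3.131, 0.256, 0.001]
contact_force: [0.0, -0.8, 0.7]
opening: 0.0848
```

Run:
```python
from h import *
o=ctrl.get_obs();print(o['tool_pos'],o['dq'].round(4),o['t'])
mv([.5703,.0324,.05],9.4)
```

```text
[0.57002811 0.03218286 0.04930798] [ 0.0014 -0.0038 -0.001   0.0008 -0.0007  0.0005] 3.6667
shift [0.0003, -0.0002, -0.0007] turn [0.03, -0.05, -0.03] yaw now 9.37
```

Positioned within 1 mm. Closing on the tin.

Request:
jog_arm(deltas=[[[0, 0, 0], [0, 0, 0], 0.06], [[0, 0, 0], [0, 0, 0], 0.055], [[0, 0, 0], [0, 0, 0], 0.05], [[0, 0, 0], [0, 0, 0], 0.045], [[0, 0, 0], [0, 0, 0], 0.045], [[0, 0, 0], [0, 0, 0], 0.045], [[0, 0, 0], [0, 0, 0], 0.045], [[0, 0, 0], [0, 0, 0], 0.045]], squeeze=25)

```text
t: 4.33
tool_pos: [0.5695, 0.0323, 0.0487]
tool_rot: [3.131, 0.257, -0.001]
contact_force: [0.2, -0.4, 5.6]
opening: 0.0533
```

Run:
```python
from h import *
o=ctrl.get_obs();print(o['tool_pos'],o['contact_force'],o['opening'],o['t'])
save('w3',get_image('wrist'))
mv([.51,.288,.048+.05],9.4)
```

```text
[0.56949816 0.0322754  0.04874881] [ 0.2089447  -0.37141612  5.62923147] 0.053274820393840266 4.3333
shift [-0.0171, -0.262, -0.0493] turn [0.02, 0.03, -0.03] yaw now 9.37
```

View pics/w3.png

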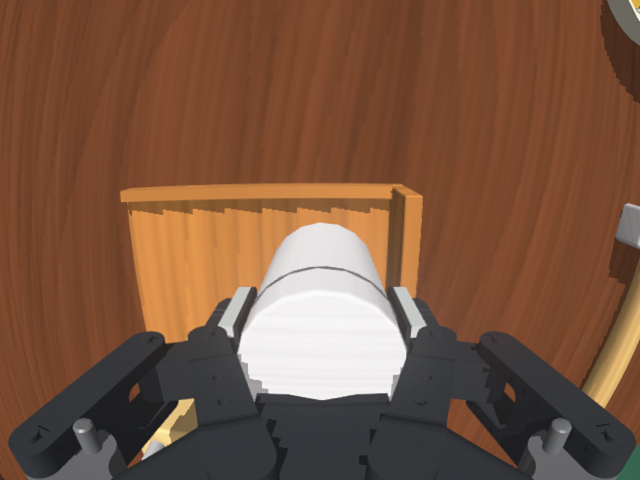

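Request:
jog_arm(deltas=[[[0, 0, 0], [0, 0, -0.005], 0.045], [[0, 0, 0], [0, 0, -0.02], 0.045], [[0, 0, 0], [0, 0, -0.04], 0.045], [[0, 0, 0], [0, 0, -0.055], 0.045], [[0, 0, 0], [-0.001, -0.01, -0.058], 0.045], [[0, 0, 0], [-0.002, -0.03, -0.06], 0.045], [[0, 0, 0], [-0.004, -0.06, -0.06], 0.045], [[0, 0, 0], [-0.006, -0.09, -0.06], 0.045], [[0, 0, 0], [-0.008, -0.12, -0.06], 0.045], [[0, 0, 0], [-0.01, -0.15, -0.06], 0.045], [[0, 0, 0], [-0.012, -0.18, -0.06], 0.045], [[0, 0, 0], [-0.0135, -0.205, -0.06], 0.045]])

```text
t: 5.38
tool_pos: [0.52, 0.2345, 0.1061]
tool_rot: [3.131, 0.258, -0.007]
contact_force: [0.2, 0.5, -1.9]
opening: 0.0528
```

Run:
```python
from h import *
o=ctrl.get_obs();print(o['tool_pos'],o['opening'],o['t'])
mv([.51,.288,.048],9.4)
```

```text
[0.5199955  0.23448668 0.10607421] 0.052834464019853825 5.3833
shift [-0.0008, -0.0544, 0.0581] turn [-0.02, 0.26, 0.02] yaw now 9.42
```

Request:
jog_arm(deltas=[[[0, 0, 0], [0, -0.02, 0], 0.045], [[0, 0, 0], [-0.001, -0.038, 0.005], 0.045], [[0, 0, 0], [-0.001, -0.05, 0.015], 0.045], [[0, 0, 0], [-0.001, -0.0544, 0.03], 0.045], [[0, 0, 0], [-0.001, -0.0544, 0.04], 0.045], [[0, 0, 0], [-0.001, -0.0544, 0.048], 0.045], [[0, 0, 0], [-0.001, -0.0544, 0.05], 0.045], [[0, 0, 0], [-0.001, -0.0544, 0.05], 0.045], [[0, 0, 0], [-0.001, -0.0544, 0.05], 0.045]])

```text
t: 6.13
tool_pos: [0.5126, 0.2854, 0.0579]
tool_rot: [3.131, 0.255, -0.003]
contact_force: [-0.7, 0.1, 0.3]
opening: 0.053
```

Run:
```python
from h import *
o=ctrl.get_obs();print(o['tool_pos'],o['opening'],o['t'],o['contact_force'])
mv([.51,.288,.047],9.4)
```

```text
[0.51264052 0.28541473 0.05790652] 0.052958319824051 6.1333 [-0.74764173  0.11403226  0.32447678]
shift [-0.0022, -0.003, 0.0109] turn [-0.0, 0.09, -0.08] yaw now 9.32
```

Request:
jog_arm(deltas=[[[0, 0, 0], [-0.002, -0.002, 0.003], 0.045], [[0, 0, 0], [-0.002, -0.002, 0.006], 0.045], [[0, 0, 0], [-0.002, -0.002, 0.009], 0.045], [[0, 0, 0], [-0.002, -0.002, 0.0105], 0.045], [[0, 0, 0], [-0.002, -0.002, 0.0105], 0.045], [[0, 0, 0], [-0.002, -0.002, 0.0105], 0.045]])

```text
t: 6.63
tool_pos: [0.51, 0.2875, 0.0473]
tool_rot: [3.131, 0.257, -0.003]
contact_force: [0.4, 0.1, -1.6]
opening: 0.0532
```

Run:
```python
from h import *
o=ctrl.get_obs();print(o['tool_pos'],o['opening'],o['t'],o['contact_force'])
```

```text
[0.50999017 0.2874896  0.04726272] 0.053186433307665114 6.6333 [ 0.4075523   0.11184713 -1.59482787]
```

Request:
jog_arm(deltas=[[[0, 0, 0], [0, 0, 0.0008], 0.045], [[0, 0, 0], [0, 0, 0.001], 0.045], [[0, 0, 0], [0, 0, 0.001], 0.054], [[0, 0, 0], [0, 0, 0.001], 0.058], [[0, 0, 0], [0, 0, 0.001], 0.064], [[0, 0, 0], [0, 0, 0.001], 0.07], [[0, 0, 0], [0, 0, 0.001], 0.072], [[0, 0, 0], [0, 0, 0.001], 0.072]])

```text
t: 7.3
tool_pos: [0.5101, 0.2876, 0.0464]
tool_rot: [3.131, 0.257, -0.002]
contact_force: [0.0, 0.1, 0.8]
opening: 0.0718
```

Run:
```python
from h import *
o=ctrl.get_obs();print(o['tool_pos'],o['opening'],o['t'],o['contact_force'])
mv([.5245,-.0362,.05],9.5)
```

```text
[0.51008058 0.2875539  0.0464272 ] 0.07183411624635862 7.3 [0.04927404 0.07810251 0.75011884]
shift [-0.0385, 0.3218, -0.0035] turn [-0.0, 0.09, -0.13] yaw now 9.37
```

Request:
jog_arm(deltas=[[[0, 0, 0], [0, 0, -0.01], 0.072], [[0, 0, 0], [0, 0, -0.035], 0.072], [[0, 0, 0], [0, 0, -0.06], 0.072], [[0, 0, 0], [0, 0, -0.078], 0.072], [[0, 0, 0], [-0.002, 0.015, -0.084], 0.072], [[0, 0, 0], [-0.005, 0.045, -0.084], 0.072], [[0, 0, 0], [-0.01, 0.08, -0.084], 0.072], [[0, 0, 0], [-0.014, 0.115, -0.084], 0.072], [[0, 0, 0], [-0.018, 0.15, -0.084], 0.072], [[0, 0, 0], [-0.022, 0.185, -0.084], 0.072], [[0, 0, 0], [-0.026, 0.22, -0.084], 0.072], [[0, 0, 0], [-0.03, 0.25, -0.084], 0.072]])

```text
t: 8.3
tool_pos: [0.5205, 0.0332, 0.1303]
tool_rot: [3.13, 0.255, -0.003]
contact_force: [0.9, 0.4, -0.1]
opening: 0.072
```

Run:
```python
from h import *
o=ctrl.get_obs();print(o['tool_pos'],o['opening'],o['t'])
mv([.5245,-.0362,.13],9.5)
```

```text
[0.52053439 0.03324363 0.13028488] 0.07199144202453098 8.3
shift [-0.0073, 0.0692, 0.0003] turn [0.03, 0.12, -0.18] yaw now 9.32
```

Request:
jog_arm(deltas=[[[0, 0, 0], [-0.003, 0.025, 0], 0.072], [[0, 0, 0], [-0.005, 0.045, 0], 0.072], [[0, 0, 0], [-0.0065, 0.06, 0], 0.072], [[0, 0, 0], [-0.0073, 0.068, 0], 0.072], [[0, 0, 0], [-0.0073, 0.0692, 0], 0.072], [[0, 0, 0], [-0.0073, 0.0692, 0], 0.072], [[0, 0, 0], [-0.0073, 0.0692, 0], 0.072], [[0, 0, 0], [-0.0073, 0.0692, 0], 0.072]])

```text
t: 8.97
tool_pos: [0.5252, -0.0326, 0.1303]
tool_rot: [-3.131, -0.259, 0.003]
contact_force: [0.2, -0.0, 0.6]
opening: 0.0723
```

Run:
```python
from h import *
o=ctrl.get_obs();print(o['tool_pos'],o['opening'],o['t'])
mv([.5245,-.0362,.05],9.5)
np.save('w4o.npy',o,allow_pickle=True);save('w4',get_image('wrist'));save('top4',get_image('top'))
```

```text
[ 0.52516845 -0.03263754  0.13029255] 0.07227897527617394 8.9667
shift [-0.0011, 0.0034, 0.0803] turn [-0.02, 0.11, -0.06] yaw now 9.44
```

View pics/w4.png

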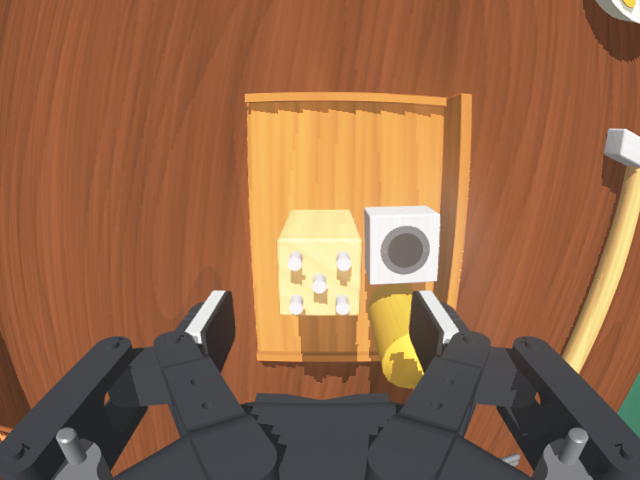

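View pics/top4.png

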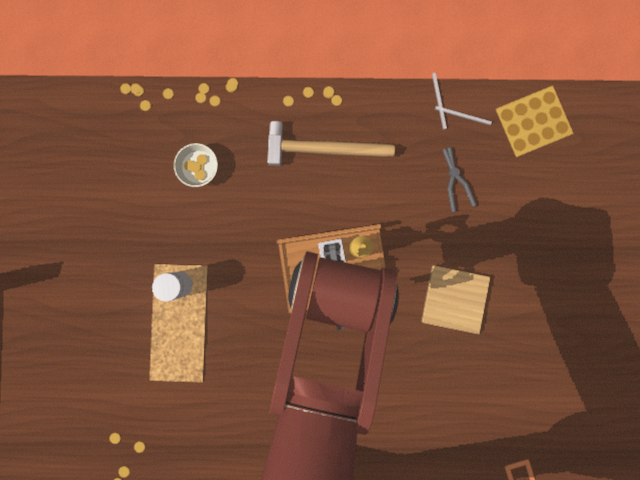

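Run:
```python
from h import *
o=np.load('w4o.npy',allow_pickle=True).item()
B=np.array([onz('wrist',*p,.091,o) for p in [(279,240),(360,238),(360,314),(280,315)]]);print(B.mean(0))
print('block',np.mean([onz('wrist',*p,.040,o) for p in [(364,208),(438,207),(438,281),(369,283)]],0))
print('tin',onz('top',167,287,.094))
mv([.5245,-.0362,.05],9.5)
```

```text
[ 0.52529332 -0.03629218  0.091     ]
block [ 0.57917696 -0.02408378  0.04      ]
tin [0.50855306 0.28615737 0.094     ]
shift [-0.0011, 0.0034, 0.0803] turn [-0.01, 0.11, -0.06] yaw now 9.44
```

Request:
jog_arm(deltas=[[[0, 0, 0], [-0.0006, 0.0034, 0.01], 0.072], [[0, 0, 0], [-0.0006, 0.0034, 0.03], 0.072], [[0, 0, 0], [-0.0006, 0.0034, 0.05], 0.072], [[0, 0, 0], [-0.0006, 0.0034, 0.068], 0.072], [[0, 0, 0], [-0.0006, 0.0034, 0.077], 0.072], [[0, 0, 0], [-0.0006, 0.0034, 0.0803], 0.072], [[0, 0, 0], [-0.0006, 0.0034, 0.0803], 0.072], [[0, 0, 0], [-0.0006, 0.0034, 0.0803], 0.072], [[0, 0, 0], [-0.0006, 0.0034, 0.0803], 0.072]])

```text
t: 9.82
tool_pos: [0.5262, -0.0371, 0.0514]
tool_rot: [3.13, 0.257, 0.001]
contact_force: [-0.3, -1.4, 1.0]
opening: 0.072
```

Run:
```python
from h import *
o=ctrl.get_obs();print(o['tool_pos'],o['opening'],o['t'],o['contact_force'])
mv([.525,-.0362,.05],9.5)
```

```text
[ 0.52621714 -0.03712134  0.05142597] 0.07202753758421218 9.8167 [-0.34455819 -1.36186682  1.01818723]
shift [-0.0011, -0.0011, 0.0014] turn [0.05, -0.03, -0.12] yaw now 9.38
```

Request:
jog_arm(deltas=[[[0, 0, 0], [-0.001, -0.001, 0.001], 0.072], [[0, 0, 0], [-0.001, -0.001, 0.001], 0.072], [[0, 0, 0], [-0.001, -0.001, 0.001], 0.055], [[0, 0, 0], [-0.001, -0.001, 0.001], 0.048], [[0, 0, 0], [-0.001, -0.001, 0.001], 0.042], [[0, 0, 0], [-0.001, -0.001, 0.001], 0.036], [[0, 0, 0], [-0.001, -0.001, 0.001], 0.036], [[0, 0, 0], [-0.001, -0.001, 0.001], 0.036], [[0, 0, 0], [-0.001, -0.001, 0.001], 0.036], [[0, 0, 0], [-0.001, -0.001, 0.001], 0.036]])

```text
t: 10.65
tool_pos: [0.5243, -0.0362, 0.0494]
tool_rot: [3.131, 0.257, -0.002]
contact_force: [0.4, -0.8, 3.4]
opening: 0.0438
```

Run:
```python
from h import *
o=ctrl.get_obs();print(o['tool_pos'],o['opening'],o['t'],o['contact_force'])
mv([.43,.288,.10],9.5)
```

```text
[ 0.52431518 -0.03616211  0.04944243] 0.043785381695629295 10.65 [ 0.38174019 -0.84598043  3.44748548]
shift [-0.0403, -0.3352, -0.0506] turn [0.01, 0.07, -0.13] yaw now 9.37
```

Request:
jog_arm(deltas=[[[0, 0, 0], [0, 0, -0.005], 0.036], [[0, 0, 0], [0, 0, -0.02], 0.036], [[0, 0, 0], [0, 0, -0.04], 0.036], [[0, 0, 0], [-0.001, -0.005, -0.055], 0.036], [[0, 0, 0], [-0.003, -0.02, -0.058], 0.036], [[0, 0, 0], [-0.006, -0.045, -0.06], 0.036], [[0, 0, 0], [-0.01, -0.08, -0.06], 0.036], [[0, 0, 0], [-0.014, -0.115, -0.06], 0.036], [[0, 0, 0], [-0.018, -0.15, -0.06], 0.036], [[0, 0, 0], [-0.022, -0.185, -0.06], 0.036], [[0, 0, 0], [-0.026, -0.22, -0.06], 0.036], [[0, 0, 0], [-0.031, -0.255, -0.06], 0.036]])

```text
t: 11.65
tool_pos: [0.4506, 0.2117, 0.1086]
tool_rot: [3.131, 0.256, -0.004]
contact_force: [1.2, 0.4, -1.3]
opening: 0.044
```

Run:
```python
from h import *
o=ctrl.get_obs();print(o['tool_pos'],o['opening'],o['t'])
mv([.43,.288,.048],9.5)
```

```text
[0.45064824 0.21173708 0.10864636] 0.043965411101966674 11.65
shift [-0.0078, -0.0786, 0.0607] turn [0.01, 0.16, -0.14] yaw now 9.36
```

Request:
jog_arm(deltas=[[[0, 0, 0], [-0.003, -0.027, 0], 0.036], [[0, 0, 0], [-0.005, -0.05, 0], 0.036], [[0, 0, 0], [-0.007, -0.068, 0.005], 0.036], [[0, 0, 0], [-0.0078, -0.077, 0.015], 0.036], [[0, 0, 0], [-0.0078, -0.0786, 0.03], 0.036], [[0, 0, 0], [-0.0078, -0.0786, 0.042], 0.036], [[0, 0, 0], [-0.0078, -0.0786, 0.048], 0.036], [[0, 0, 0], [-0.0078, -0.0786, 0.05], 0.036], [[0, 0, 0], [-0.0078, -0.0786, 0.05], 0.036], [[0, 0, 0], [-0.0078, -0.0786, 0.05], 0.036]])

```text
t: 12.48
tool_pos: [0.4319, 0.2863, 0.0594]
tool_rot: [3.131, 0.255, -0.002]
contact_force: [0.7, -0.2, -1.3]
opening: 0.0438
```

Run:
```python
from h import *
o=ctrl.get_obs();print(o['tool_pos'],o['opening'],o['t'])
mv([.43,.288,.0474],9.4)
```

```text
[0.43187637 0.28633463 0.05943738] 0.04380355627476278 12.4833
shift [-0.0016, -0.0019, 0.012] turn [-0.0, 0.08, -0.08] yaw now 9.32
```

Request:
jog_arm(deltas=[[[0, 0, 0], [-0.001, -0.001, 0.003], 0.036], [[0, 0, 0], [-0.001, -0.001, 0.006], 0.036], [[0, 0, 0], [-0.001, -0.001, 0.009], 0.036], [[0, 0, 0], [-0.001, -0.001, 0.011], 0.036], [[0, 0, 0], [-0.001, -0.001, 0.0118], 0.036], [[0, 0, 0], [-0.001, -0.001, 0.012], 0.036], [[0, 0, 0], [-0.001, -0.001, 0.012], 0.036]])

```text
t: 13.07
tool_pos: [0.4302, 0.2875, 0.0475]
tool_rot: [3.131, 0.257, -0.003]
contact_force: [-1.3, -0.9, 1.9]
opening: 0.0438
```

Run:
```python
from h import *
o=ctrl.get_obs();print(o['tool_pos'],o['opening'],o['t'],o['contact_force'])
```

```text
[0.43024913 0.28754697 0.04747829] 0.04383208101324146 13.0667 [-1.29498851 -0.9429441   1.85813583]
```

Contact has started, so I'll release. Tin edge clearance allows an opening of 0.062.

Request:
jog_arm(deltas=[[[0, 0, 0], [0, 0, 0.0003], 0.036], [[0, 0, 0], [0, 0, 0.0003], 0.045], [[0, 0, 0], [0, 0, 0.0003], 0.05], [[0, 0, 0], [0, 0, 0.0003], 0.056], [[0, 0, 0], [0, 0, 0.0003], 0.062], [[0, 0, 0], [0, 0, 0.0003], 0.062], [[0, 0, 0], [0, 0, 0.0003], 0.062], [[0, 0, 0], [0, 0, -0.01], 0.062], [[0, 0, 0], [0, 0, -0.035], 0.062], [[0, 0, 0], [0, 0, -0.06], 0.062], [[0, 0, 0], [0, 0, -0.08], 0.062], [[0, 0, 0], [0, 0, -0.086], 0.062]])

```text
t: 14.07
tool_pos: [0.4327, 0.2887, 0.1381]
tool_rot: [-3.129, -0.257, -0.008]
contact_force: [1.0, 0.3, 1.5]
opening: 0.0618
```

Run:
```python
from h import *
o=ctrl.get_obs();print(o['tool_pos'],o['opening'],o['t'],o['contact_force'])
mv([.5913,-.082,.14],9.4)
```

```text
[0.43266745 0.28867741 0.13809166] 0.06183978307341599 14.0667 [0.99088795 0.33191457 1.45400384]
shift [0.0961, 0.3916, -0.0022] turn [-0.12, -0.31, -0.03] yaw now 9.37
```

Request:
jog_arm(deltas=[[[0, 0, 0], [0.003, 0.012, -0.004], 0.064], [[0, 0, 0], [0.009, 0.037, -0.006], 0.068], [[0, 0, 0], [0.017, 0.07, -0.006], 0.07], [[0, 0, 0], [0.025, 0.105, -0.006], 0.07], [[0, 0, 0], [0.034, 0.14, -0.006], 0.07], [[0, 0, 0], [0.043, 0.175, -0.006], 0.07], [[0, 0, 0], [0.052, 0.21, -0.006], 0.07], [[0, 0, 0], [0.06, 0.245, -0.006], 0.07], [[0, 0, 0], [0.069, 0.28, -0.006], 0.07], [[0, 0, 0], [0.077, 0.315, -0.006], 0.07], [[0, 0, 0], [0.085, 0.345, -0.006], 0.07], [[0, 0, 0], [0.091, 0.37, -0.006], 0.07]])

```text
t: 15.07
tool_pos: [0.5799, -0.0658, 0.1373]
tool_rot: [-3.131, -0.254, 0.007]
contact_force: [0.5, 0.4, -0.3]
opening: 0.0701
```

Run:
```python
from h import *
o=ctrl.get_obs();print(o['tool_pos'],o['opening'],o['t'])
mv([.5913,-.082,.14],9.4)
```

```text
[ 0.5799018  -0.06577414  0.13734997] 0.0701194504338399 15.0667
shift [0.0086, 0.0178, -0.0027] turn [-0.02, 0.24, -0.13] yaw now 9.27
```

Request:
jog_arm(deltas=[[[0, 0, 0], [0.004, 0.01, -0.002], 0.07], [[0, 0, 0], [0.008, 0.017, -0.002], 0.07], [[0, 0, 0], [0.0086, 0.0178, -0.002], 0.07], [[0, 0, 0], [0.0086, 0.0178, -0.002], 0.07], [[0, 0, 0], [0.0086, 0.0178, -0.002], 0.07]])

```text
t: 15.48
tool_pos: [0.5913, -0.0777, 0.1405]
tool_rot: [-3.13, -0.259, 0.004]
contact_force: [0.9, -0.4, -0.1]
opening: 0.0701
```

Run:
```python
from h import *
o=ctrl.get_obs();print(o['tool_pos'],o['opening'],o['t'],o['dq'].round(3))
np.save('w5o.npy',o,allow_pickle=True);save('w5',get_image('wrist'))
mv([.5913,-.082,.046],9.4)
```

```text
[ 0.59126277 -0.07770511  0.14052904] 0.07007289702555868 15.4833 [ 0.007 -0.008  0.001 -0.003 -0.001  0.   ]
shift [-0.0005, 0.0044, 0.0947] turn [-0.03, 0.14, 0.06] yaw now 9.46
```

View pics/w5.png

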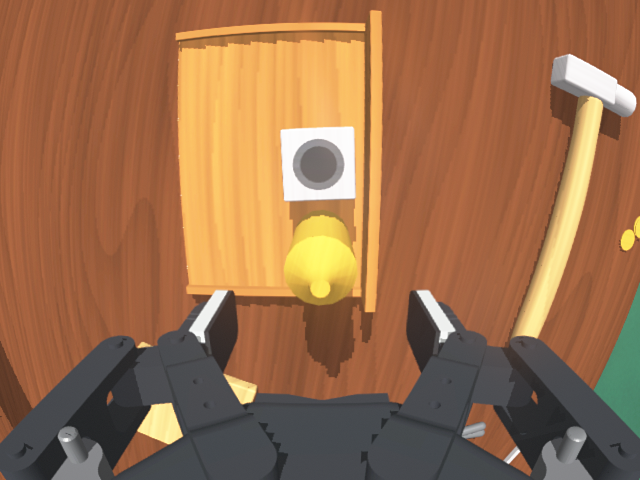

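The view shows the oil can's nozzle tip at (321,288), centred between the fingers (mid about 322), and the block alone at (318,164).

Run:
```python
from h import *
o=np.load('w5o.npy',allow_pickle=True).item()
print(onz('wrist',320.5,287,.111,o),onz('wrist',320.3,268,.086,o))
B=np.array([onz('wrist',*p,.040,o) for p in [(281,129),(353,127),(355,198),(285,201)]]);print('block',B.mean(0))
for a,b in((0,1),(3,2),(1,2),(0,3)):
    d=B[b]-B[a];print(np.linalg.norm(d),np.degrees(np.arctan2(d[1],d[0])))
mv([.5913,-.082,.046],9.4)
```

```text
[ 0.59196493 -0.08216645  0.111     ] [ 0.59152192 -0.08088626  0.086     ]
block [ 0.58098194 -0.02638584  0.04      ]
0.046678266687945745 10.971085867311498
0.0465168108809244 11.986062596838673
0.04694874841758539 -78.27337303810263
0.0477751504631836 -78.08403718759808
shift [-0.0005, 0.0044, 0.0947] turn [-0.03, 0.14, 0.06] yaw now 9.46
```

Request:
jog_arm(deltas=[[[0, 0, 0], [-0.001, 0.004, 0.01], 0.07], [[0, 0, 0], [-0.001, 0.004, 0.03], 0.07], [[0, 0, 0], [-0.001, 0.004, 0.05], 0.07], [[0, 0, 0], [-0.001, 0.004, 0.07], 0.07], [[0, 0, 0], [-0.001, 0.004, 0.085], 0.07], [[0, 0, 0], [-0.001, 0.004, 0.092], 0.07], [[0, 0, 0], [-0.001, 0.004, 0.094], 0.07], [[0, 0, 0], [-0.001, 0.004, 0.094], 0.07], [[0, 0, 0], [-0.001, 0.004, 0.094], 0.07]])

```text
t: 16.28
tool_pos: [0.592, -0.083, 0.048]
tool_rot: [3.13, 0.257, -0.0]
contact_force: [-1.5, 0.1, 0.4]
opening: 0.0702
```

Run:
```python
from h import *
o=ctrl.get_obs();print(o['tool_pos'],o['opening'],o['t'],o['contact_force'])
mv([.5915,-.082,.046],9.4)
```

```text
[ 0.59199595 -0.08298458  0.04795882] 0.07022117233370422 16.2833 [-1.49509014  0.06939238  0.40147623]
shift [-0.0003, -0.0011, 0.002] turn [0.04, 0.02, -0.01] yaw now 9.39
```

Request:
jog_arm(deltas=[[[0, 0, 0], [-0.0005, -0.001, 0.001], 0.07], [[0, 0, 0], [-0.0005, -0.001, 0.001], 0.07], [[0, 0, 0], [-0.0005, -0.001, 0.001], 0.055], [[0, 0, 0], [-0.0005, -0.001, 0.001], 0.048], [[0, 0, 0], [-0.0005, -0.001, 0.001], 0.042], [[0, 0, 0], [-0.0005, -0.001, 0.001], 0.034], [[0, 0, 0], [-0.0005, -0.001, 0.001], 0.034], [[0, 0, 0], [-0.0005, -0.001, 0.001], 0.034], [[0, 0, 0], [-0.0005, -0.001, 0.001], 0.034], [[0, 0, 0], [-0.0005, -0.001, 0.001], 0.034]])

```text
t: 17.12
tool_pos: [0.5911, -0.0822, 0.0466]
tool_rot: [3.131, 0.257, -0.001]
contact_force: [-0.1, 0.8, 3.7]
opening: 0.0414
```

Run:
```python
from h import *
o=ctrl.get_obs();print(o['tool_pos'],o['opening'],o['t'],o['contact_force'])
mv([.35,.288,.14],9.4)
save('w6',get_image('wrist'))
```

```text
[ 0.5911032  -0.08217409  0.04655197] 0.04138041869624123 17.1167 [-0.05884333  0.8339492   3.68243909]
shift [-0.1777, -0.4045, -0.0935] turn [0.02, 0.05, -0.03] yaw now 9.37
```

View pics/w6.png

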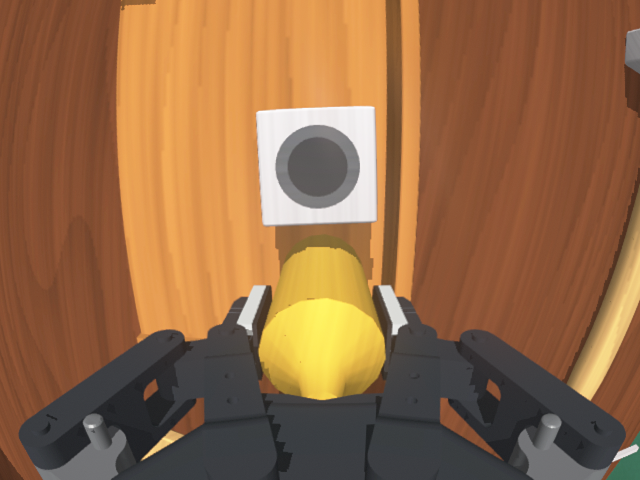

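Request:
jog_arm(deltas=[[[0, 0, 0], [0, 0, -0.005], 0.034], [[0, 0, 0], [0, 0, -0.02], 0.034], [[0, 0, 0], [0, 0, -0.045], 0.034], [[0, 0, 0], [0, 0, -0.065], 0.034], [[0, 0, 0], [-0.008, -0.008, -0.07], 0.034], [[0, 0, 0], [-0.025, -0.022, -0.07], 0.034], [[0, 0, 0], [-0.048, -0.042, -0.07], 0.034], [[0, 0, 0], [-0.072, -0.065, -0.07], 0.034], [[0, 0, 0], [-0.095, -0.09, -0.07], 0.034], [[0, 0, 0], [-0.117, -0.117, -0.07], 0.034], [[0, 0, 0], [-0.137, -0.145, -0.07], 0.034], [[0, 0, 0], [-0.153, -0.175, -0.07], 0.034]])

```text
t: 18.17
tool_pos: [0.4085, 0.0662, 0.1147]
tool_rot: [-3.131, -0.255, 0.007]
contact_force: [-0.2, 0.1, -1.5]
opening: 0.0419
```

Run:
```python
from h import *
o=ctrl.get_obs();print(o['tool_pos'],o['opening'],o['t'])
mv([.35,.288,.116],9.4)
```

```text
[0.40852437 0.06623598 0.11467994] 0.04193587209331532 18.1667
shift [-0.0219, -0.2283, -0.0011] turn [-0.02, 0.27, -0.1] yaw now 9.3
```

Request:
jog_arm(deltas=[[[0, 0, 0], [-0.01, -0.03, 0], 0.034], [[0, 0, 0], [-0.017, -0.062, 0], 0.034], [[0, 0, 0], [-0.02, -0.095, 0], 0.034], [[0, 0, 0], [-0.022, -0.128, 0], 0.034], [[0, 0, 0], [-0.022, -0.16, 0], 0.034], [[0, 0, 0], [-0.022, -0.188, 0], 0.034], [[0, 0, 0], [-0.022, -0.21, 0], 0.034], [[0, 0, 0], [-0.022, -0.224, 0.005], 0.034], [[0, 0, 0], [-0.022, -0.228, 0.018], 0.034], [[0, 0, 0], [-0.022, -0.228, 0.035], 0.034], [[0, 0, 0], [-0.022, -0.228, 0.05], 0.034], [[0, 0, 0], [-0.022, -0.228, 0.058], 0.034]])

```text
t: 19.17
tool_pos: [0.3502, 0.286, 0.0553]
tool_rot: [3.128, 0.257, -0.01]
contact_force: [0.0, -0.2, -2.7]
opening: 0.0416
```

Request:
jog_arm(deltas=[[[0, 0, 0], [0, 0, 0], 0.034], [[0, 0, 0], [0, 0, 0], 0.034]])

```text
t: 19.33
tool_pos: [0.3518, 0.2866, 0.0576]
tool_rot: [3.13, 0.256, -0.006]
contact_force: [1.0, 1.0, -2.4]
opening: 0.0415
```

Run:
```python
from h import *
o=ctrl.get_obs();print(o['tool_pos'],o['opening'],o['t'])
mv([.35,.288,.0446],9.4)
```

```text
[0.35175121 0.28658772 0.0576267 ] 0.0415470966162378 19.3333
shift [-0.0015, -0.0017, 0.013] turn [0.04, 0.21, -0.04] yaw now 9.36
```

Request:
jog_arm(deltas=[[[0, 0, 0], [-0.001, -0.001, 0.003], 0.034], [[0, 0, 0], [-0.001, -0.001, 0.006], 0.034], [[0, 0, 0], [-0.001, -0.001, 0.009], 0.034], [[0, 0, 0], [-0.001, -0.001, 0.011], 0.034], [[0, 0, 0], [-0.001, -0.001, 0.012], 0.034], [[0, 0, 0], [-0.001, -0.001, 0.012], 0.034], [[0, 0, 0], [-0.001, -0.001, 0.012], 0.034]])

```text
t: 19.92
tool_pos: [0.3513, 0.2879, 0.0463]
tool_rot: [3.131, 0.257, -0.003]
contact_force: [-0.9, -1.0, -2.4]
opening: 0.0417
```

Run:
```python
from h import *
o=ctrl.get_obs();print(o['tool_pos'],o['opening'],o['t'],o['contact_force'])
```

```text
[0.35127978 0.28789157 0.04634008] 0.04167071137057861 19.9167 [-0.86210439 -0.9861406  -2.35768231]
```

Request:
jog_arm(deltas=[[[0, 0, 0], [0, 0, 0.0008], 0.034], [[0, 0, 0], [0, 0, 0.0015], 0.034], [[0, 0, 0], [0, 0, 0.0018], 0.034], [[0, 0, 0], [0, 0, 0.0018], 0.034]])

```text
t: 20.25
tool_pos: [0.3513, 0.2879, 0.0446]
tool_rot: [3.131, 0.257, -0.003]
contact_force: [-0.2, 0.5, -2.5]
opening: 0.0411
```

Request:
jog_arm(deltas=[[[0, 0, 0], [0, 0, 0.0005], 0.034], [[0, 0, 0], [0, 0, 0.001], 0.034], [[0, 0, 0], [0, 0, 0.001], 0.034]])

```text
t: 20.5
tool_pos: [0.3514, 0.288, 0.0445]
tool_rot: [3.131, 0.257, -0.003]
contact_force: [-2.7, -1.9, 5.8]
opening: 0.0414
```

Contact. Releasing and retreating.

Request:
jog_arm(deltas=[[[0, 0, 0], [0, 0, -0.0005], 0.034], [[0, 0, 0], [0, 0, -0.0005], 0.044], [[0, 0, 0], [0, 0, -0.0005], 0.05], [[0, 0, 0], [0, 0, -0.0005], 0.056], [[0, 0, 0], [0, 0, -0.0005], 0.062], [[0, 0, 0], [0, 0, -0.0005], 0.062], [[0, 0, 0], [0, 0, -0.0005], 0.062], [[0, 0, 0], [0, 0, -0.01], 0.062], [[0, 0, 0], [0, 0, -0.035], 0.062], [[0, 0, 0], [0, 0, -0.06], 0.062], [[0, 0, 0], [0, 0, -0.085], 0.062], [[0, 0, 0], [0, 0, -0.098], 0.062]])

```text
t: 21.5
tool_pos: [0.3529, 0.2888, 0.1458]
tool_rot: [-3.129, -0.257, -0.005]
contact_force: [1.1, -0.3, 0.4]
opening: 0.0624
```

Run:
```python
from h import *
o=ctrl.get_obs();print(o['tool_pos'],o['opening'],o['t'],o['contact_force'])
mv([.5800,-.0262,.14],101.4); mv([.5800,-.0262,.14],-78.6)
save('s7',get_image('scene'))
```

```text
[0.35289748 0.28877577 0.14578077] 0.0623803934963103 21.5 [ 1.07786992 -0.33391979  0.3717568 ]
shift [0.1727, 0.3478, 0.0057] turn [0.07, -0.24, -92.03] yaw now 9.37
shift [0.1727, 0.3478, 0.0057] turn [-0.24, -0.07, 87.97] yaw now 9.37
```

View pics/s7.png

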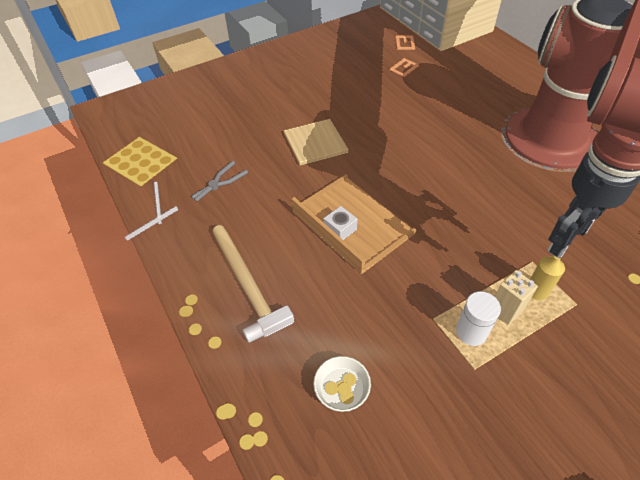

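All three stand upright on the mat and the block is alone in the tray at about (341,222). Next is the block, gripped across tray y, so I turn 88°.

Request:
jog_arm(deltas=[[[0, 0, 4], [0.005, 0.01, 0], 0.07], [[0, 0, 10], [0.015, 0.03, 0], 0.08], [[0, 0, 17], [0.03, 0.06, 0], 0.085], [[0, 0, 24], [0.045, 0.09, 0], 0.085], [[0, 0, 31], [0.06, 0.12, 0], 0.085], [[0, 0, 38], [0.075, 0.15, 0], 0.085], [[0, 0, 45], [0.09, 0.18, 0], 0.085], [[0, 0, 52], [0.105, 0.21, 0], 0.085], [[0, 0, 59], [0.12, 0.24, 0], 0.085], [[0, 0, 66], [0.135, 0.27, 0], 0.085], [[0, 0, 73], [0.148, 0.297, 0], 0.085], [[0, 0, 79], [0.158, 0.32, 0.002], 0.085]])

```text
t: 22.55
tool_pos: [0.5605, -0.0041, 0.1394]
tool_rot: [2.572, -1.802, -0.001]
contact_force: [-0.8, 0.5, -0.3]
opening: 0.0852
```

Run:
```python
from h import *
o=ctrl.get_obs();print(o['tool_pos'],o['opening'],o['t'])
mv([.5800,-.0262,.14],-78.6)
```

```text
[ 0.56052115 -0.00410143  0.13935243] 0.08515628983240164 22.55
shift [0.0274, -0.0108, -0.0007] turn [0.07, -0.01, 8.58] yaw now -70.02
```

Request:
jog_arm(deltas=[[[0, 0, 4], [0.013, -0.005, 0], 0.085], [[0, 0, 7], [0.022, -0.009, 0], 0.085], [[0, 0, 8.6], [0.0274, -0.0108, 0], 0.085], [[0, 0, 8.6], [0.0274, -0.0108, 0], 0.085], [[0, 0, 8.6], [0.0274, -0.0108, 0], 0.085], [[0, 0, 8.6], [0.0274, -0.0108, 0], 0.085], [[0, 0, 8.6], [0.0274, -0.0108, 0], 0.085]])

```text
t: 23.13
tool_pos: [0.5786, -0.0233, 0.1391]
tool_rot: [2.438, -1.979, -0.002]
contact_force: [0.4, 0.4, -0.1]
opening: 0.0849
```

Run:
```python
from h import *
o=ctrl.get_obs();print(o['tool_pos'],o['opening'],o['t'],o['dq'].round(3))
mv([.5800,-.0262,.006],-78.6)
np.save('w8o.npy',o,allow_pickle=True);save('w8',get_image('wrist'))
```

```text
[ 0.57859668 -0.0233311   0.13912444] 0.08492854818680277 23.1333 [ 0.001  0.    -0.001 -0.001 -0.001  0.003]
shift [0.0031, -0.001, 0.1331] turn [0.11, 0.01, 0.45] yaw now -78.15
```

View pics/w8.png

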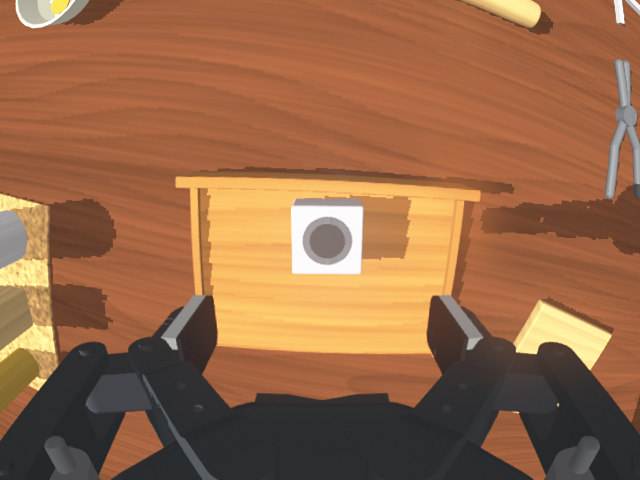

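Run:
```python
from h import *
o=np.load('w8o.npy',allow_pickle=True).item()
B=np.array([onz('wrist',*p,.040,o) for p in [(292,206),(363,207),(361,273.5),(292,273)]]);print('block',B.mean(0), onz('wrist',327.5,241,.04,o))
for a,b in((0,1),(3,2),(1,2),(0,3)):
    d=B[b]-B[a];print(np.linalg.norm(d),np.degrees(np.arctan2(d[1],d[0])))
mv(list(B.mean(0)[:2])+[.006],-78.3)
```

```text
block [ 0.58063411 -0.0268097   0.04      ] [ 0.5804782  -0.02714696  0.04      ]
0.047031210392324024 -78.85515332333432
0.04797366051055414 -78.5857548788491
0.04679964280056775 -168.13092141095626
0.04702277555787729 -169.2820809947918
shift [0.0038, -0.0015, 0.1332] turn [0.11, 0.01, 0.15] yaw now -78.15
```

Request:
jog_arm(deltas=[[[0, 0, 0.3], [0.0038, -0.0015, 0.012], 0.085], [[0, 0, 0.3], [0.0038, -0.0015, 0.035], 0.085], [[0, 0, 0.3], [0.0038, -0.0015, 0.06], 0.085], [[0, 0, 0.3], [0.0038, -0.0015, 0.085], 0.085], [[0, 0, 0.3], [0.0038, -0.0015, 0.105], 0.085], [[0, 0, 0.3], [0.0038, -0.0015, 0.118], 0.085], [[0, 0, 0.3], [0.0038, -0.0015, 0.125], 0.085], [[0, 0, 0.3], [0.0038, -0.0015, 0.128], 0.085], [[0, 0, 0.3], [0.0038, -0.0015, 0.128], 0.085], [[0, 0, 0.3], [0.0038, -0.0015, 0.128], 0.085]])

```text
t: 24.02
tool_pos: [0.5821, -0.0276, 0.0124]
tool_rot: [2.432, -1.988, 0.001]
contact_force: [-0.5, 0.3, 0.9]
opening: 0.085
```

Run:
```python
from h import *
o=ctrl.get_obs();print(o['tool_pos'],o['opening'],o['t'],o['contact_force'])
mv([.5806,-.0268,.006],-78.5)
```

```text
[ 0.58212091 -0.02760597  0.01237856] 0.08496491866593767 24.0167 [-0.48345714  0.33823544  0.85685654]
shift [-0.0011, 0.0013, 0.0064] turn [-0.01, -0.04, -0.02] yaw now -78.52
```

Request:
jog_arm(deltas=[[[0, 0, 0], [-0.001, 0.001, 0.002], 0.085], [[0, 0, 0], [-0.001, 0.001, 0.004], 0.085], [[0, 0, 0], [-0.001, 0.001, 0.004], 0.075], [[0, 0, 0], [-0.001, 0.001, 0.004], 0.062], [[0, 0, 0], [-0.001, 0.001, 0.004], 0.055], [[0, 0, 0], [-0.001, 0.001, 0.004], 0.05], [[0, 0, 0], [-0.001, 0.001, 0.004], 0.046], [[0, 0, 0], [-0.001, 0.001, 0.004], 0.04], [[0, 0, 0], [-0.001, 0.001, 0.004], 0.04], [[0, 0, 0], [-0.001, 0.001, 0.004], 0.04], [[0, 0, 0], [-0.001, 0.001, 0.004], 0.04]], squeeze=45)

```text
t: 24.93
tool_pos: [0.5801, -0.0266, 0.0076]
tool_rot: [2.432, -1.988, -0.002]
contact_force: [-0.9, 1.2, 3.2]
opening: 0.0473
```

Run:
```python
from h import *
o=ctrl.get_obs();print(o['tool_pos'],o['opening'],o['t'],o['contact_force'])
mv([.4839,-.2806,.07],-101.1)
```

```text
[ 0.5801147  -0.02662846  0.0075628 ] 0.04726634755632088 24.9333 [-0.86389795  1.18129605  3.21503002]
shift [0.2298, 0.1449, -0.0623] turn [0.08, -0.01, 22.57] yaw now -78.53
```

Request:
jog_arm(deltas=[[[0, 0, 0], [0, 0, -0.005], 0.04], [[0, 0, 0], [0, 0, -0.02], 0.04], [[0, 0, 0], [0, 0, -0.045], 0.04], [[0, 0, 0], [0, 0, -0.07], 0.04], [[0, 0, 1], [0.008, 0.005, -0.085], 0.04], [[0, 0, 4], [0.025, 0.016, -0.09], 0.04], [[0, 0, 7], [0.05, 0.031, -0.09], 0.04], [[0, 0, 10], [0.078, 0.049, -0.09], 0.04], [[0, 0, 13], [0.106, 0.066, -0.09], 0.04], [[0, 0, 16], [0.134, 0.084, -0.09], 0.04], [[0, 0, 19], [0.162, 0.101, -0.09], 0.04], [[0, 0, 22], [0.187, 0.117, -0.09], 0.04]])

```text
t: 25.93
tool_pos: [0.5002, -0.2341, 0.0954]
tool_rot: [2.003, -2.416, -0.006]
contact_force: [1.0, 0.1, -5.7]
opening: 0.0473
```

Run:
```python
from h import *
o=ctrl.get_obs();print(o['tool_pos'],o['opening'],o['t'])
mv([.4839,-.2806,.08],-101.1)
np.save('w9o.npy',o,allow_pickle=True);save('w9',get_image('wrist'))
```

```text
[ 0.50022615 -0.23411521  0.09538857] 0.04732378807396212 25.9333
shift [0.0487, 0.0073, 0.0154] turn [0.29, 0.0, 0.41] yaw now -100.69
```

View pics/w9.png

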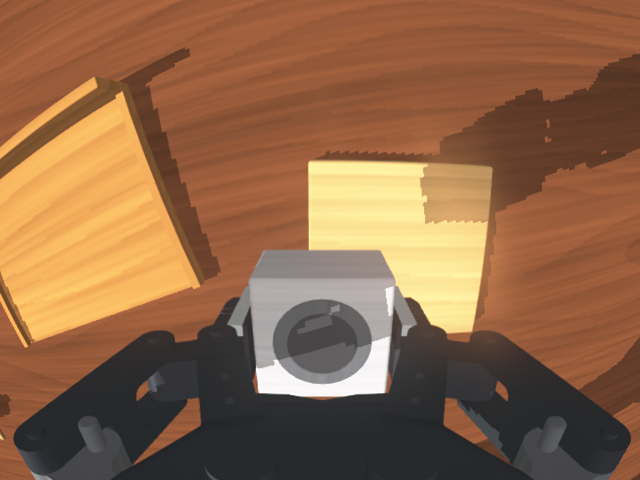

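Run:
```python
from h import *
o=np.load('w9o.npy',allow_pickle=True).item()
A=onz('wrist',308.5,161,.012,o);B=onz('wrist',492,167,.012,o);d=B-A;print(A,B,np.linalg.norm(d),np.degrees(np.arctan2(d[1],d[0])))
u=d/np.linalg.norm(d);print((A+B)/2+.06*np.array([u[1],-u[0],0]))
mv([.4845,-.281,.08],-101.1)
```

```text
[ 0.55603462 -0.23643167  0.012     ] [ 0.53386728 -0.35310544  0.012     ] 0.11876093913823067 -100.75764941524918
[ 0.48600542 -0.28356924  0.012     ]
shift [0.0439, 0.0058, 0.0159] turn [0.32, -0.31, 0.14] yaw now -100.96
```

Request:
jog_arm(deltas=[[[0, 0, 0.2], [0.018, 0.002, 0], 0.04], [[0, 0, 0.3], [0.033, 0.004, 0.003], 0.04], [[0, 0, 0.4], [0.042, 0.0048, 0.01], 0.04], [[0, 0, 0.4], [0.0448, 0.0048, 0.025], 0.04], [[0, 0, 0.4], [0.0448, 0.0048, 0.042], 0.04], [[0, 0, 0.4], [0.0448, 0.0048, 0.055], 0.04], [[0, 0, 0.4], [0.0448, 0.0048, 0.062], 0.04], [[0, 0, 0.4], [0.0448, 0.0048, 0.065], 0.04], [[0, 0, 0.4], [0.0448, 0.0048, 0.065], 0.04], [[0, 0, 0.4], [0.0448, 0.0048, 0.065], 0.04], [[0, 0, 0.4], [0.0448, 0.0048, 0.065], 0.04]])

```text
t: 26.9
tool_pos: [0.4904, -0.2768, 0.0335]
tool_rot: [2.0, -2.422, 0.002]
contact_force: [1.4, -0.6, -6.1]
opening: 0.0467
```

Run:
```python
from h import *
o=ctrl.get_obs();print(o['tool_pos'],o['opening'],o['t'],o['contact_force'])
mv([.485,-.282,.0136],-101.0)
np.save('w10o.npy',o,allow_pickle=True);save('w10',get_image('wrist'))
```

```text
[ 0.49040763 -0.27678427  0.03354884] 0.046707265994590914 26.9 [ 1.37446093 -0.60614622 -6.05999707]
shift [0.0061, 0.0043, 0.02] turn [-0.01, -0.09, 0.09] yaw now -100.91
```

View pics/w10.png

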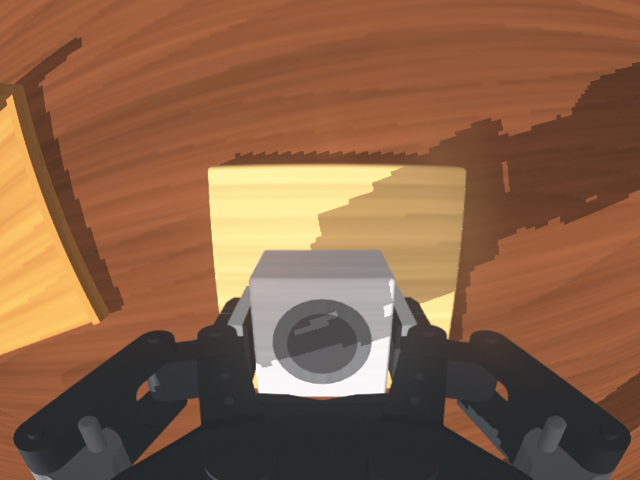

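Run:
```python
from h import *
o=np.load('w10o.npy',allow_pickle=True).item()
A=onz('wrist',208,168.5,.012,o);B=onz('wrist',466,169,.012,o);d=B-A;print(A,B,np.linalg.norm(d),np.degrees(np.arctan2(d[1],d[0])))
u=d/np.linalg.norm(d);c=(A+B)/2+.06*np.array([u[1],-u[0],0]);print(c)
print('block base corners?')
mv([c[0],c[1],.0136],-101.)
```

```text
[ 0.55548008 -0.23659198  0.012     ] [ 0.53355717 -0.35326064  0.012     ] 0.11871053256600897 -100.64220557096138
[ 0.48555065 -0.28384578  0.012     ]
block base corners?
shift [0.0078, 0.0035, 0.0201] turn [-0.02, -0.09, 0.09] yaw now -100.91
```

Request:
jog_arm(deltas=[[[0, 0, 0], [0.003, 0.002, 0.003], 0.04], [[0, 0, 0], [0.006, 0.004, 0.007], 0.04], [[0, 0, 0], [0.007, 0.004, 0.011], 0.04], [[0, 0, 0], [0.007, 0.004, 0.015], 0.04], [[0, 0, 0], [0.007, 0.004, 0.0175], 0.04], [[0, 0, 0], [0.007, 0.004, 0.0185], 0.04], [[0, 0, 0], [0.007, 0.004, 0.0185], 0.04], [[0, 0, 0], [0.007, 0.004, 0.0185], 0.04]])

```text
t: 27.62
tool_pos: [0.4844, -0.2825, 0.0139]
tool_rot: [1.999, -2.422, -0.001]
contact_force: [0.1, 0.6, -6.2]
opening: 0.0472
```

Run:
```python
from h import *
o=ctrl.get_obs();print(o['tool_pos'],o['opening'],o['t'],o['contact_force'])
mv([.485,-.2828,.0136],-101.)
```

```text
[ 0.4843754  -0.28249162  0.01385901] 0.047188453800629845 27.6167 [ 0.10176234  0.6276655  -6.24492815]
shift [0.0002, -0.0007, 0.0003] turn [0.08, -0.03, 0.07] yaw now -100.93
```

Still hanging (−6.2 N, its weight is 5.4 N). I'll lower in small steps until contact.

Request:
jog_arm(deltas=[[[0, 0, 0], [0, 0, 0.0005], 0.04], [[0, 0, 0], [0, 0, 0.001], 0.04], [[0, 0, 0], [0, 0, 0.001], 0.04]])

```text
t: 27.87
tool_pos: [0.4845, -0.2825, 0.0136]
tool_rot: [1.999, -2.422, -0.001]
contact_force: [-2.0, 1.1, -0.5]
opening: 0.0474
```

Request:
jog_arm(deltas=[[[0, 0, 0], [0, 0, 0], 0.04], [[0, 0, 0], [0, 0, 0], 0.05], [[0, 0, 0], [0, 0, 0], 0.056], [[0, 0, 0], [0, 0, 0], 0.064], [[0, 0, 0], [0, 0, 0], 0.072], [[0, 0, 0], [0, 0, 0], 0.076], [[0, 0, 0], [0, 0, 0], 0.076], [[0, 0, 0], [0, 0, -0.01], 0.076], [[0, 0, 0], [0, 0, -0.035], 0.076], [[0, 0, 0], [0, 0, -0.065], 0.076], [[0, 0, 0], [0, 0, -0.095], 0.076], [[0, 0, 0], [0, 0, -0.12], 0.076]])

```text
t: 28.87
tool_pos: [0.4849, -0.2828, 0.136]
tool_rot: [1.999, -2.422, 0.002]
contact_force: [0.0, -0.1, 0.6]
opening: 0.0762
```

Run:
```python
from h import *
o=ctrl.get_obs();print(o['tool_pos'],o['opening'],o['t'],o['contact_force'],o['dq'].round(3))
mv([.3514,.288,.15],9.37)
np.save('w11o.npy',o,allow_pickle=True);save('w11',get_image('wrist'))
```

```text
[ 0.48491679 -0.28280412  0.13595651] 0.07615234875139767 28.8667 [ 0.03738237 -0.07129183  0.56305196] [-0.001 -0.328 -0.206  0.001  0.528  0.   ]
shift [-0.5351, 0.2393, -0.015] turn [0.08, -0.08, -110.3] yaw now -100.93
```

View pics/w11.png

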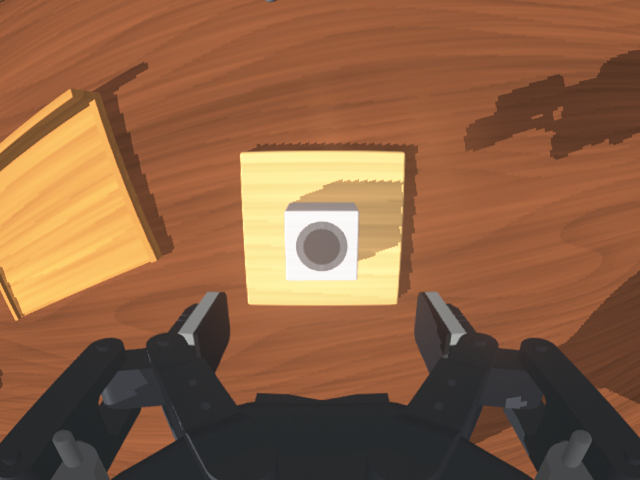

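Run:
```python
from h import *
o=np.load('w11o.npy',allow_pickle=True).item()
f=lambda L,z:np.mean([onz('wrist',*p,z,o) for p in L],0)
print(f([(240,153),(405,153),(397.5,304.5),(248,304.5)],.012),f([(286,211),(357,210.5),(358,280),(286,280)],.046))
mv([.3514,.288,.15],9.37)
```

```text
[ 0.48603559 -0.28396704  0.012     ] [ 0.48507996 -0.28299049  0.046     ]
shift [-0.5366, 0.2422, -0.0133] turn [-0.01, -0.7, -110.29] yaw now -100.92
```

Request:
jog_arm(deltas=[[[0, 0, -3], [-0.012, 0.005, 0], 0.075], [[0, 0, -9], [-0.037, 0.016, -0.004], 0.07], [[0, 0, -15], [-0.068, 0.031, -0.008], 0.065], [[0, 0, -21], [-0.1, 0.045, -0.012], 0.062], [[0, 0, -27], [-0.132, 0.059, -0.012], 0.062], [[0, 0, -33], [-0.164, 0.073, -0.012], 0.062], [[0, 0, -39], [-0.196, 0.088, -0.012], 0.062], [[0, 0, -45], [-0.228, 0.102, -0.012], 0.062], [[0, 0, -51], [-0.26, 0.116, -0.012], 0.062], [[0, 0, -57], [-0.292, 0.131, -0.012], 0.062], [[0, 0, -63], [-0.324, 0.145, -0.012], 0.062], [[0, 0, -69], [-0.356, 0.16, -0.012], 0.062]])

```text
t: 29.92
tool_pos: [0.3944, 0.0989, 0.1457]
tool_rot: [3.022, -0.857, 0.0]
contact_force: [0.8, 0.5, 0.5]
opening: 0.0621
```

Run:
```python
from h import *
o=ctrl.get_obs();print(o['tool_pos'],o['opening'],o['t'])
mv([.3514,.288,.15],9.37)
```

```text
[0.3944031  0.09887648 0.1457495 ] 0.06208146961565614 29.9167
shift [-0.1359, -0.1384, -0.0043] turn [0.01, -0.01, -41.03] yaw now -31.66
```

Request:
jog_arm(deltas=[[[0, 0, -6], [-0.025, -0.025, -0.004], 0.062], [[0, 0, -12], [-0.05, -0.05, -0.004], 0.062], [[0, 0, -18], [-0.073, -0.074, -0.004], 0.062], [[0, 0, -24], [-0.094, -0.096, -0.004], 0.062], [[0, 0, -30], [-0.112, -0.114, -0.004], 0.062], [[0, 0, -35], [-0.126, -0.128, -0.004], 0.062], [[0, 0, -39], [-0.134, -0.136, -0.004], 0.062], [[0, 0, -41], [-0.1359, -0.1384, -0.004], 0.062], [[0, 0, -41], [-0.1359, -0.1384, -0.004], 0.062], [[0, 0, -41], [-0.1359, -0.1384, -0.004], 0.062], [[0, 0, -41], [-0.1359, -0.1384, -0.004], 0.062]])

```text
t: 30.83
tool_pos: [0.3529, 0.2865, 0.1492]
tool_rot: [3.132, 0.247, -0.002]
contact_force: [-0.8, -0.2, -0.6]
opening: 0.0618
```

Run:
```python
from h import *
o=ctrl.get_obs();print(o['tool_pos'],o['opening'],o['t'],o['dq'].round(3))
mv([.3514,.288,.0446],9.37)
np.save('w12o.npy',o,allow_pickle=True);save('w12',get_image('wrist'));save('top12',get_image('top'))
```

```text
[0.35286975 0.28645528 0.14923983] 0.061837487171762275 30.8333 [-0.006 -0.001  0.004  0.004 -0.002 -0.003]
shift [-0.0011, -0.0018, 0.1046] turn [0.0, 0.08, -0.37] yaw now 9.0
```

View pics/w12.png

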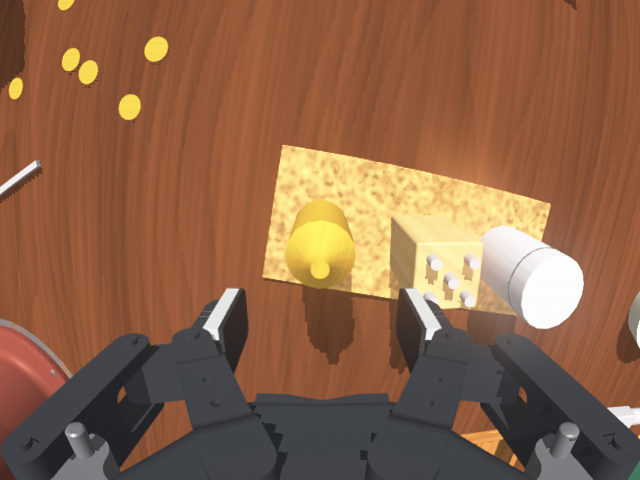

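View pics/top12.png

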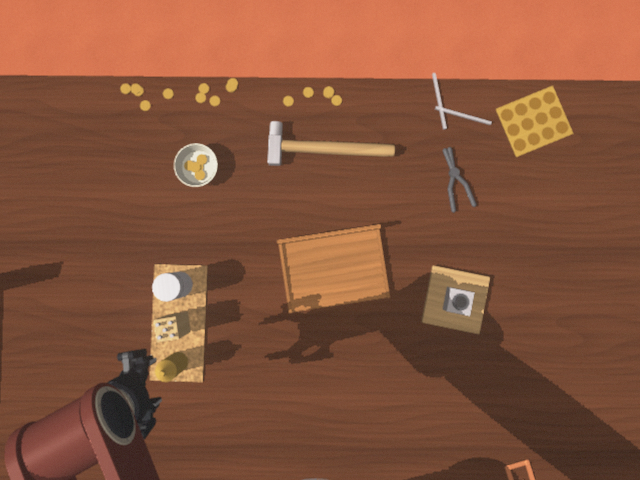

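The picture shows the three things upright on the mat, the block centred on the board and the tray empty. Descending on the oil can.

Request:
jog_arm(deltas=[[[0, 0, -0.3], [-0.0015, -0.001, 0.01], 0.062], [[0, 0, -0.3], [-0.0015, -0.001, 0.032], 0.062], [[0, 0, -0.3], [-0.0015, -0.001, 0.055], 0.062], [[0, 0, -0.3], [-0.0015, -0.001, 0.078], 0.062], [[0, 0, -0.3], [-0.0015, -0.001, 0.093], 0.062], [[0, 0, -0.3], [-0.0015, -0.001, 0.101], 0.062], [[0, 0, -0.3], [-0.0015, -0.001, 0.104], 0.062], [[0, 0, -0.3], [-0.0015, -0.001, 0.104], 0.062], [[0, 0, -0.3], [-0.0015, -0.001, 0.104], 0.062]])

```text
t: 31.68
tool_pos: [0.3516, 0.2877, 0.0458]
tool_rot: [-3.131, -0.256, 0.001]
contact_force: [-0.3, 0.8, 0.4]
opening: 0.062
```

Run:
```python
from h import *
o=ctrl.get_obs();print(o['tool_pos'],o['opening'],o['t'],o['contact_force'])
mv([.3514,.288,.0446],9.37)
```

```text
[0.35157771 0.28774552 0.04579012] 0.062034779644902845 31.6833 [-0.3223787   0.8031875   0.36010692]
shift [-0.0001, -0.0003, 0.0012] turn [-0.03, 0.02, -0.01] yaw now 9.36
```

Request:
jog_arm(deltas=[[[0, 0, 0], [0, 0, 0.001], 0.062], [[0, 0, 0], [0, 0, 0.001], 0.05], [[0, 0, 0], [0, 0, 0.001], 0.045], [[0, 0, 0], [0, 0, 0.001], 0.04], [[0, 0, 0], [0, 0, 0.001], 0.034], [[0, 0, 0], [0, 0, 0.001], 0.034], [[0, 0, 0], [0, 0, 0.001], 0.034], [[0, 0, 0], [0, 0, 0.001], 0.034], [[0, 0, 0], [0, 0, 0.001], 0.034]], squeeze=25)

```text
t: 32.43
tool_pos: [0.3516, 0.2879, 0.0449]
tool_rot: [-3.131, -0.257, 0.001]
contact_force: [-0.2, -0.0, 5.8]
opening: 0.0416
```

Run:
```python
from h import *
o=ctrl.get_obs();print(o['tool_pos'],o['opening'],o['t'],o['contact_force'])
mv([.5913,-.0821,.116],9.37)
```

```text
[0.35159027 0.28786467 0.04489447] 0.04160609868103017 32.4333 [-0.1789649  -0.01206942  5.80033019]
shift [0.1762, 0.404, -0.0714] turn [-0.03, 0.02, 0.0] yaw now 9.37
```

Request:
jog_arm(deltas=[[[0, 0, 0], [0, 0, -0.005], 0.034], [[0, 0, 0], [0, 0, -0.02], 0.034], [[0, 0, 0], [0, 0, -0.045], 0.034], [[0, 0, 0], [0, 0, -0.065], 0.034], [[0, 0, 0], [0.001, 0.012, -0.07], 0.034], [[0, 0, 0], [0.005, 0.037, -0.07], 0.034], [[0, 0, 0], [0.012, 0.068, -0.07], 0.034], [[0, 0, 0], [0.022, 0.1, -0.07], 0.034], [[0, 0, 0], [0.035, 0.131, -0.07], 0.034], [[0, 0, 0], [0.05, 0.162, -0.07], 0.034], [[0, 0, 0], [0.065, 0.193, -0.07], 0.034], [[0, 0, 0], [0.081, 0.224, -0.07], 0.034]])

```text
t: 33.43
tool_pos: [0.4669, 0.0781, 0.1128]
tool_rot: [-3.131, -0.256, 0.006]
contact_force: [0.3, 1.1, -2.3]
opening: 0.0414
```

Run:
```python
from h import *
o=ctrl.get_obs();print(o['tool_pos'],o['opening'],o['t'])
mv([.5913,-.0821,.116],9.37)
```

```text
[0.46694124 0.07808513 0.11282328] 0.04138347692333622 33.4333
shift [0.0966, 0.1783, -0.0036] turn [-0.03, 0.22, -0.01] yaw now 9.36
```

Request:
jog_arm(deltas=[[[0, 0, 0], [0.016, 0.03, 0], 0.034], [[0, 0, 0], [0.032, 0.06, 0], 0.034], [[0, 0, 0], [0.048, 0.09, 0], 0.034], [[0, 0, 0], [0.064, 0.118, 0], 0.034], [[0, 0, 0], [0.079, 0.145, 0], 0.034], [[0, 0, 0], [0.089, 0.164, 0], 0.034], [[0, 0, 0], [0.095, 0.175, 0], 0.034], [[0, 0, 0], [0.0966, 0.178, 0.005], 0.034], [[0, 0, 0], [0.0966, 0.178, 0.018], 0.034], [[0, 0, 0], [0.0966, 0.178, 0.033], 0.034], [[0, 0, 0], [0.0966, 0.178, 0.045], 0.034], [[0, 0, 0], [0.0966, 0.178, 0.05], 0.034]])

```text
t: 34.43
tool_pos: [0.5886, -0.0784, 0.0598]
tool_rot: [-3.129, -0.258, 0.012]
contact_force: [-0.3, 0.8, -3.4]
opening: 0.0417
```

Request:
jog_arm(deltas=[[[0, 0, 0], [0, 0, 0], 0.034], [[0, 0, 0], [0, 0, 0], 0.034], [[0, 0, 0], [0, 0, 0], 0.034]])

```text
t: 34.68
tool_pos: [0.5921, -0.08, 0.0645]
tool_rot: [3.13, 0.257, -0.001]
contact_force: [0.1, 0.7, -2.2]
opening: 0.0414
```

Run:
```python
from h import *
o=ctrl.get_obs();print(o['tool_pos'],o['opening'],o['t'],o['dq'].round(3))
mv([.5913,-.0821,.0472],9.37)
```

```text
[ 0.59208831 -0.07997472  0.0644508 ] 0.04135420361251961 34.6833 [-0.004 -0.005 -0.013 -0.001 -0.    -0.001]
shift [-0.0011, 0.002, 0.0173] turn [0.03, 0.04, 0.03] yaw now 9.4
```

Request:
jog_arm(deltas=[[[0, 0, 0], [-0.0006, 0.001, 0.004], 0.034], [[0, 0, 0], [-0.001, 0.002, 0.008], 0.034], [[0, 0, 0], [-0.001, 0.002, 0.012], 0.034], [[0, 0, 0], [-0.001, 0.002, 0.015], 0.034], [[0, 0, 0], [-0.001, 0.002, 0.016], 0.034], [[0, 0, 0], [-0.001, 0.002, 0.016], 0.034], [[0, 0, 0], [-0.001, 0.002, 0.016], 0.034], [[0, 0, 0], [-0.001, 0.002, 0.016], 0.034]])

```text
t: 35.35
tool_pos: [0.5911, -0.0824, 0.0478]
tool_rot: [3.131, 0.257, -0.002]
contact_force: [-0.5, 0.2, -2.7]
opening: 0.0416
```

Run:
```python
from h import *
o=ctrl.get_obs();print(o['tool_pos'],o['opening'],o['t'],o['contact_force'])
mv([.5913,-.0821,.0469],9.37)
```

```text
[ 0.5910724  -0.08239215  0.04775557] 0.04162078759280989 35.35 [-0.50758395  0.22608952 -2.67577035]
shift [0.0003, -0.0003, 0.0009] turn [0.0, 0.09, 0.0] yaw now 9.37
```

Request:
jog_arm(deltas=[[[0, 0, 0], [0.0003, -0.0003, 0.0005], 0.034], [[0, 0, 0], [0.0003, -0.0003, 0.001], 0.034], [[0, 0, 0], [0.0003, -0.0003, 0.0013], 0.034], [[0, 0, 0], [0.0003, -0.0003, 0.0013], 0.034]])

```text
t: 35.68
tool_pos: [0.5914, -0.082, 0.047]
tool_rot: [3.131, 0.257, -0.002]
contact_force: [-1.4, 0.4, 2.1]
opening: 0.0414
```

Contact at (.5914, −.0820), which matches the initial estimate. Releasing.

Request:
jog_arm(deltas=[[[0, 0, 0], [0, 0, -0.0003], 0.034], [[0, 0, 0], [0, 0, -0.0003], 0.044], [[0, 0, 0], [0, 0, -0.0003], 0.05], [[0, 0, 0], [0, 0, -0.0003], 0.058], [[0, 0, 0], [0, 0, -0.0003], 0.066], [[0, 0, 0], [0, 0, -0.0003], 0.066], [[0, 0, 0], [0, 0, -0.0003], 0.066], [[0, 0, 0], [0, 0, -0.01], 0.066], [[0, 0, 0], [0, 0, -0.035], 0.066], [[0, 0, 0], [0, 0, -0.06], 0.066], [[0, 0, 0], [0, 0, -0.082], 0.066], [[0, 0, 0], [0, 0, -0.093], 0.066]])

```text
t: 36.68
tool_pos: [0.5932, -0.0825, 0.1439]
tool_rot: [3.129, 0.256, 0.006]
contact_force: [0.9, 0.4, 0.7]
opening: 0.0661
```

Run:
```python
from h import *
o=ctrl.get_obs();print(o['tool_pos'],o['opening'],o['t'])
mv([.4303,.2876,.14],9.37)
```

```text
[ 0.59323528 -0.08248071  0.14388579] 0.06608135506636814 36.6833
shift [-0.1005, -0.3917, 0.0026] turn [0.14, -0.21, 0.0] yaw now 9.37
```

Request:
jog_arm(deltas=[[[0, 0, 0], [-0.003, -0.012, 0], 0.066], [[0, 0, 0], [-0.009, -0.036, 0], 0.062], [[0, 0, 0], [-0.018, -0.07, 0], 0.062], [[0, 0, 0], [-0.027, -0.105, 0], 0.062], [[0, 0, 0], [-0.036, -0.14, 0], 0.062], [[0, 0, 0], [-0.045, -0.175, 0], 0.062], [[0, 0, 0], [-0.054, -0.21, 0], 0.062], [[0, 0, 0], [-0.063, -0.245, 0], 0.062], [[0, 0, 0], [-0.072, -0.28, 0], 0.062], [[0, 0, 0], [-0.081, -0.315, 0], 0.062], [[0, 0, 0], [-0.089, -0.347, 0], 0.062], [[0, 0, 0], [-0.095, -0.372, 0], 0.062]])

```text
t: 37.68
tool_pos: [0.434, 0.2716, 0.1378]
tool_rot: [3.131, 0.259, -0.007]
contact_force: [0.7, 0.0, -0.3]
opening: 0.0623
```

Request:
jog_arm(deltas=[[[0, 0, 0], [-0.004, -0.014, 0], 0.062], [[0, 0, 0], [-0.0053, -0.0195, 0], 0.062], [[0, 0, 0], [-0.0053, -0.0195, 0], 0.062], [[0, 0, 0], [-0.0053, -0.0195, 0], 0.062], [[0, 0, 0], [-0.0053, -0.0195, 0], 0.062]])

```text
t: 38.1
tool_pos: [0.4287, 0.2871, 0.139]
tool_rot: [3.13, 0.255, -0.004]
contact_force: [0.4, -0.8, 0.8]
opening: 0.062
```

Run:
```python
from h import *
o=ctrl.get_obs();print(o['tool_pos'],o['opening'],o['t'])
mv([.4303,.2876,.0472],9.37)
np.save('w13o.npy',o,allow_pickle=True);save('w13',get_image('wrist'));save('top13',get_image('top'))
```

```text
[0.42866921 0.28706899 0.13900137] 0.06197321026017602 38.1
shift [0.0019, -0.0003, 0.0918] turn [0.03, 0.15, -0.06] yaw now 9.31
```

View pics/w13.png

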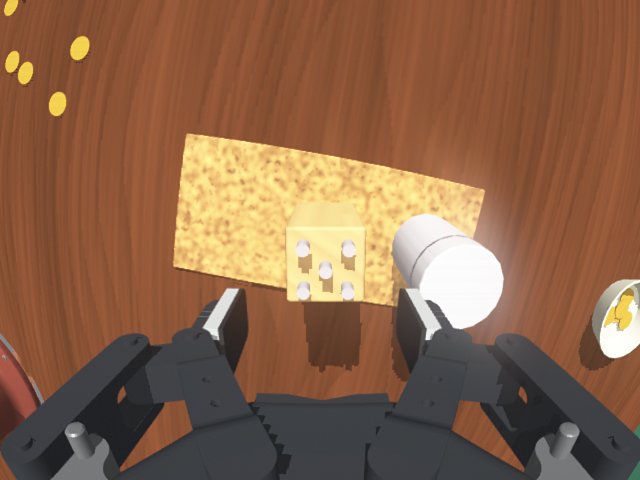

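View pics/top13.png

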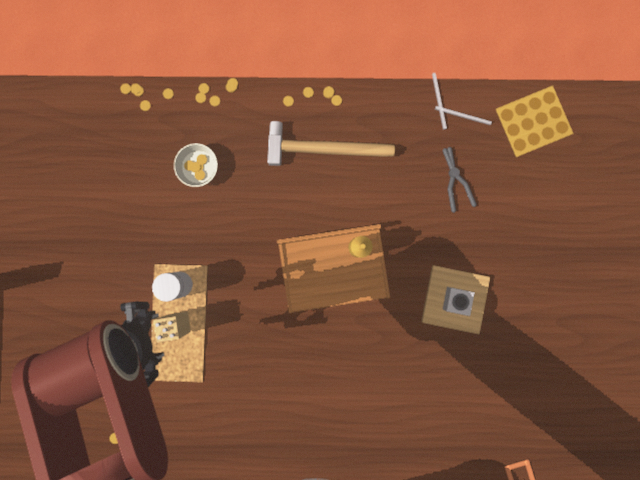

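The oil can is back at (361,247), the same pixel as at the start. I'll narrow the opening for tin clearance and descend on the punch holder.

Request:
jog_arm(deltas=[[[0, 0, 0], [0.001, -0.0005, 0.01], 0.057], [[0, 0, 0], [0.0015, -0.0005, 0.03], 0.057], [[0, 0, 0], [0.0015, -0.0005, 0.05], 0.057], [[0, 0, 0], [0.0015, -0.0005, 0.07], 0.057], [[0, 0, 0], [0.0015, -0.0005, 0.083], 0.057], [[0, 0, 0], [0.0015, -0.0005, 0.09], 0.057], [[0, 0, 0], [0.0015, -0.0005, 0.091], 0.057], [[0, 0, 0], [0.0015, -0.0005, 0.091], 0.057], [[0, 0, 0], [0.0015, -0.0005, 0.091], 0.057]])

```text
t: 38.95
tool_pos: [0.4307, 0.2888, 0.0495]
tool_rot: [-3.131, -0.256, 0.0]
contact_force: [0.3, 0.6, -0.1]
opening: 0.0568
```

Run:
```python
from h import *
o=ctrl.get_obs();print(o['tool_pos'],o['opening'],o['t'],o['contact_force'])
mv([.4303,.2876,.0472],9.37)
```

```text
[0.43070008 0.28884347 0.04945577] 0.056807565541960287 38.95 [ 0.29657876  0.6052205  -0.08557151]
shift [-0.0006, 0.0012, 0.0023] turn [-0.03, 0.01, -0.02] yaw now 9.35
```

Request:
jog_arm(deltas=[[[0, 0, 0], [-0.0006, 0.0012, 0.001], 0.057], [[0, 0, 0], [-0.0006, 0.0012, 0.002], 0.057], [[0, 0, 0], [-0.0006, 0.0012, 0.002], 0.05], [[0, 0, 0], [-0.0006, 0.0012, 0.002], 0.045], [[0, 0, 0], [-0.0006, 0.0012, 0.002], 0.04], [[0, 0, 0], [-0.0006, 0.0012, 0.002], 0.036], [[0, 0, 0], [-0.0006, 0.0012, 0.002], 0.036], [[0, 0, 0], [-0.0006, 0.0012, 0.002], 0.036], [[0, 0, 0], [-0.0006, 0.0012, 0.002], 0.036]])

```text
t: 39.7
tool_pos: [0.4299, 0.2876, 0.0471]
tool_rot: [-3.131, -0.257, 0.001]
contact_force: [1.5, 0.1, 2.5]
opening: 0.0439
```

Run:
```python
from h import *
o=ctrl.get_obs();print(o['tool_pos'],o['opening'],o['t'],o['contact_force'])
mv([.5246,-.0362,.11],9.37)
f=lambda n: cv2.imread('pics/'+n+'.png')
for n in('top0','top13'):
    c=f(n)[225:265,345:380].astype(int); m=(c[:,:,2]-c[:,:,0]>90)&(c[:,:,1]-c[:,:,0]>70)&(c[:,:,2]-c[:,:,1]<45)
    y,x=np.nonzero(m);print(n,m.sum(),x.mean()+345,y.mean()+225)
```

```text
[0.42994023 0.28757621 0.04708046] 0.043852817405676744 39.7 [1.52613588 0.08748854 2.4745396 ]
shift [0.0406, 0.3349, -0.063] turn [-0.02, 0.04, 0.0] yaw now 9.37
top0 192 356.7708333333333 247.46875
top13 212 356.4433962264151 247.4245283018868
```

Request:
jog_arm(deltas=[[[0, 0, 0], [0, 0, -0.005], 0.036], [[0, 0, 0], [0, 0, -0.02], 0.036], [[0, 0, 0], [0, 0, -0.042], 0.036], [[0, 0, 0], [0, 0.004, -0.058], 0.036], [[0, 0, 0], [0.002, 0.018, -0.06], 0.036], [[0, 0, 0], [0.005, 0.045, -0.06], 0.036], [[0, 0, 0], [0.009, 0.078, -0.06], 0.036], [[0, 0, 0], [0.013, 0.112, -0.06], 0.036], [[0, 0, 0], [0.017, 0.146, -0.06], 0.036], [[0, 0, 0], [0.021, 0.18, -0.06], 0.036], [[0, 0, 0], [0.026, 0.214, -0.06], 0.036], [[0, 0, 0], [0.03, 0.248, -0.06], 0.036]])

```text
t: 40.7
tool_pos: [0.4989, 0.0461, 0.1059]
tool_rot: [-3.131, -0.257, 0.005]
contact_force: [0.5, -0.2, -1.4]
opening: 0.0439
```

Run:
```python
from h import *
o=ctrl.get_obs();print(o['tool_pos'],o['opening'],o['t'])
mv([.5246,-.0362,.06],9.37)
```

```text
[0.49892038 0.04605999 0.10585397] 0.04393605001864195 40.7
shift [0.0121, 0.0854, 0.0458] turn [-0.03, 0.19, 0.0] yaw now 9.37
```

Request:
jog_arm(deltas=[[[0, 0, 0], [0.004, 0.03, 0], 0.036], [[0, 0, 0], [0.008, 0.056, 0], 0.036], [[0, 0, 0], [0.011, 0.076, 0.002], 0.036], [[0, 0, 0], [0.0121, 0.0845, 0.01], 0.036], [[0, 0, 0], [0.0121, 0.0854, 0.024], 0.036], [[0, 0, 0], [0.0121, 0.0854, 0.036], 0.036], [[0, 0, 0], [0.0121, 0.0854, 0.042], 0.036], [[0, 0, 0], [0.0121, 0.0854, 0.044], 0.036], [[0, 0, 0], [0.0121, 0.0854, 0.044], 0.036], [[0, 0, 0], [0.0121, 0.0854, 0.044], 0.036], [[0, 0, 0], [0.0121, 0.0854, 0.044], 0.036]])

```text
t: 41.62
tool_pos: [0.5259, -0.0344, 0.0633]
tool_rot: [3.13, 0.258, -0.001]
contact_force: [0.3, 0.2, -1.7]
opening: 0.0438
```

Run:
```python
from h import *
o=ctrl.get_obs();print(o['tool_pos'],o['opening'],o['t'])
mv([.5246,-.0362,.0493],9.37)
```

```text
[ 0.52589708 -0.03442497  0.06327154] 0.04376150944583114 41.6167
shift [-0.0016, 0.0015, 0.014] turn [0.03, 0.03, 0.05] yaw now 9.42
```

Request:
jog_arm(deltas=[[[0, 0, 0], [-0.0007, 0.001, 0.004], 0.036], [[0, 0, 0], [-0.0014, 0.0015, 0.008], 0.036], [[0, 0, 0], [-0.0014, 0.0015, 0.011], 0.036], [[0, 0, 0], [-0.0014, 0.0015, 0.013], 0.036], [[0, 0, 0], [-0.0014, 0.0015, 0.0133], 0.036], [[0, 0, 0], [-0.0014, 0.0015, 0.0133], 0.036], [[0, 0, 0], [-0.0014, 0.0015, 0.0133], 0.036]])

```text
t: 42.2
tool_pos: [0.5242, -0.0365, 0.0491]
tool_rot: [3.131, 0.257, -0.003]
contact_force: [0.4, 0.1, -1.9]
opening: 0.0437
```

Run:
```python
from h import *
o=ctrl.get_obs();print(o['tool_pos'],o['opening'],o['t'],o['contact_force'])
mv([.5247,-.0362,.0493],9.37)
```

```text
[ 0.52416027 -0.03646324  0.04908248] 0.04372167544864818 42.2 [ 0.40019268  0.10310509 -1.85957291]
shift [0.0006, -0.0002, -0.0002] turn [0.0, 0.11, 0.0] yaw now 9.37
```

Request:
jog_arm(deltas=[[[0, 0, 0], [0.0005, -0.0002, 0.0004], 0.036], [[0, 0, 0], [0.0005, -0.0002, 0.0008], 0.036], [[0, 0, 0], [0.0005, -0.0002, 0.0008], 0.036]])

```text
t: 42.45
tool_pos: [0.5246, -0.0363, 0.0491]
tool_rot: [3.131, 0.257, -0.004]
contact_force: [-4.1, -0.1, 3.9]
opening: 0.0436
```

Request:
jog_arm(deltas=[[[0, 0, 0], [0, 0, -0.0003], 0.036], [[0, 0, 0], [0, 0, -0.0003], 0.046], [[0, 0, 0], [0, 0, -0.0003], 0.052], [[0, 0, 0], [0, 0, -0.0003], 0.06], [[0, 0, 0], [0, 0, -0.0003], 0.068], [[0, 0, 0], [0, 0, -0.0003], 0.068], [[0, 0, 0], [0, 0, -0.0003], 0.068], [[0, 0, 0], [0, 0, -0.01], 0.068], [[0, 0, 0], [0, 0, -0.035], 0.068], [[0, 0, 0], [0, 0, -0.06], 0.068], [[0, 0, 0], [0, 0, -0.082], 0.068], [[0, 0, 0], [0, 0, -0.09], 0.068]])

```text
t: 43.45
tool_pos: [0.5271, -0.0366, 0.1432]
tool_rot: [3.129, 0.257, 0.008]
contact_force: [0.0, -0.5, 0.1]
opening: 0.068
```

Run:
```python
from h import *
o=ctrl.get_obs();print(o['tool_pos'],o['opening'],o['t'])
mv([.5101,.2876,.14],9.37)
```

```text
[ 0.52713972 -0.03659673  0.14324034] 0.0679870043539562 43.45
shift [0.036, -0.3227, 0.0026] turn [0.15, -0.28, 0.0] yaw now 9.37
```

Request:
jog_arm(deltas=[[[0, 0, 0], [0.001, -0.012, 0], 0.072], [[0, 0, 0], [0.004, -0.037, 0], 0.076], [[0, 0, 0], [0.008, -0.07, 0], 0.08], [[0, 0, 0], [0.012, -0.105, 0], 0.08], [[0, 0, 0], [0.016, -0.14, 0], 0.08], [[0, 0, 0], [0.02, -0.175, 0], 0.08], [[0, 0, 0], [0.024, -0.21, 0], 0.08], [[0, 0, 0], [0.028, -0.245, 0], 0.08], [[0, 0, 0], [0.031, -0.278, 0], 0.08], [[0, 0, 0], [0.034, -0.305, 0], 0.08], [[0, 0, 0], [0.036, -0.32, 0], 0.08], [[0, 0, 0], [0.036, -0.3227, 0], 0.08]])

```text
t: 44.45
tool_pos: [0.5063, 0.2904, 0.1367]
tool_rot: [3.13, 0.262, -0.007]
contact_force: [0.4, 0.1, 0.1]
opening: 0.0799
```

Request:
jog_arm(deltas=[[[0, 0, 0], [0, 0, 0], 0.08], [[0, 0, 0], [0, 0, 0], 0.08], [[0, 0, 0], [0, 0, 0], 0.08]])

```text
t: 44.7
tool_pos: [0.5078, 0.2868, 0.1379]
tool_rot: [3.131, 0.254, -0.004]
contact_force: [0.3, -0.6, 0.2]
opening: 0.0801
```

Run:
```python
from h import *
o=ctrl.get_obs();print(o['tool_pos'],o['opening'],o['t'])
mv([.5101,.2876,.0467],9.37)
np.save('w14o.npy',o,allow_pickle=True);save('w14',get_image('wrist'));save('top14',get_image('top'))
a,b=[cv2.imread('pics/%s.png'%n)[220:320,270:395] for n in('top0','top14')]
save('cmp14',cv2.resize(np.vstack([a,b]),None,fx=3,fy=3)[:,:,::-1])
```

```text
[0.50779219 0.28684405 0.13789694] 0.08007437490213506 44.7
shift [0.0026, -0.0004, 0.0912] turn [0.03, 0.14, -0.09] yaw now 9.28
```

View pics/w14.png

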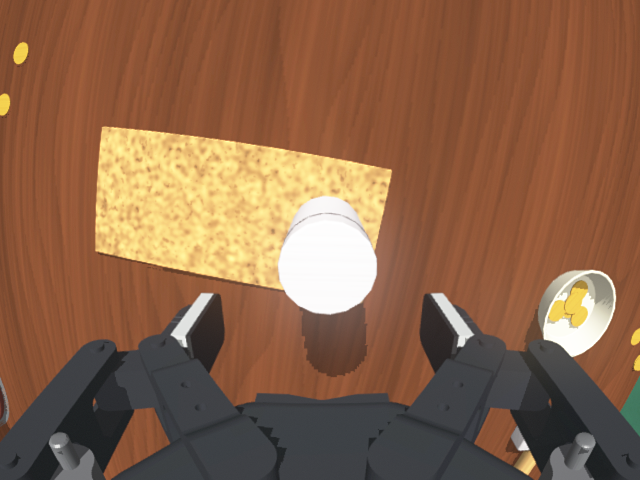

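View pics/cmp14.png

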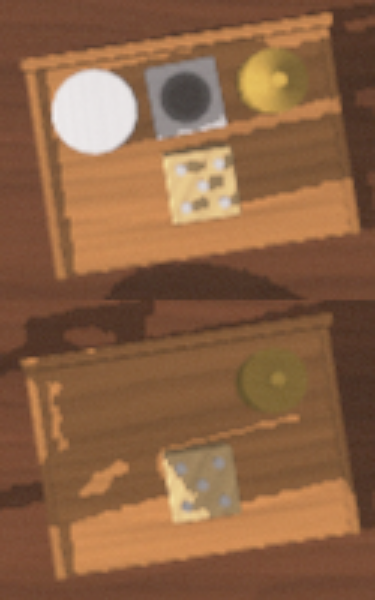

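The oil can and punch holder appear at their original pixels, even in shade. Last one is the tin.

Request:
jog_arm(deltas=[[[0, 0, 0], [0.002, -0.0005, 0.01], 0.08], [[0, 0, 0], [0.002, -0.0005, 0.03], 0.08], [[0, 0, 0], [0.002, -0.0005, 0.05], 0.08], [[0, 0, 0], [0.002, -0.0005, 0.07], 0.08], [[0, 0, 0], [0.002, -0.0005, 0.083], 0.08], [[0, 0, 0], [0.002, -0.0005, 0.09], 0.08], [[0, 0, 0], [0.002, -0.0005, 0.0905], 0.08], [[0, 0, 0], [0.002, -0.0005, 0.0905], 0.08], [[0, 0, 0], [0.002, -0.0005, 0.0905], 0.08]])

```text
t: 45.55
tool_pos: [0.5105, 0.2892, 0.0491]
tool_rot: [-3.131, -0.257, -0.001]
contact_force: [0.3, 1.1, -0.0]
opening: 0.0798
```

Run:
```python
from h import *
o=ctrl.get_obs();print(o['tool_pos'],o['opening'],o['t'],o['contact_force'])
mv([.5101,.2876,.0467],9.37)
```

```text
[0.51049422 0.28924424 0.04910735] 0.07975088463600448 45.55 [ 0.25583268  1.08080437 -0.01322472]
shift [-0.0007, 0.0016, 0.0024] turn [-0.03, -0.02, -0.0] yaw now 9.37
```

Request:
jog_arm(deltas=[[[0, 0, 0], [-0.0006, 0.0015, 0.001], 0.08], [[0, 0, 0], [-0.0006, 0.0015, 0.002], 0.08], [[0, 0, 0], [-0.0006, 0.0015, 0.002], 0.065], [[0, 0, 0], [-0.0006, 0.0015, 0.002], 0.057], [[0, 0, 0], [-0.0006, 0.0015, 0.002], 0.052], [[0, 0, 0], [-0.0006, 0.0015, 0.002], 0.045], [[0, 0, 0], [-0.0006, 0.0015, 0.002], 0.045], [[0, 0, 0], [-0.0006, 0.0015, 0.002], 0.045], [[0, 0, 0], [-0.0006, 0.0015, 0.002], 0.045]])

```text
t: 46.3
tool_pos: [0.5095, 0.2875, 0.0464]
tool_rot: [-3.131, -0.257, 0.002]
contact_force: [0.5, 0.2, 4.2]
opening: 0.0528
```

Run:
```python
from h import *
o=ctrl.get_obs();print(o['tool_pos'],o['opening'],o['t'],o['contact_force'])
mv([.5699,.0324,.11],9.37)
```

```text
[0.50953819 0.28747743 0.0463948 ] 0.052820952200264636 46.3 [0.46574852 0.16114795 4.16726424]
shift [0.018, 0.2615, -0.0637] turn [-0.01, 0.06, 0.0] yaw now 9.37
```

Request:
jog_arm(deltas=[[[0, 0, 0], [0, 0, -0.005], 0.045], [[0, 0, 0], [0, 0, -0.02], 0.045], [[0, 0, 0], [0, 0, -0.042], 0.045], [[0, 0, 0], [0, 0.004, -0.058], 0.045], [[0, 0, 0], [0.001, 0.018, -0.06], 0.045], [[0, 0, 0], [0.003, 0.042, -0.06], 0.045], [[0, 0, 0], [0.005, 0.072, -0.06], 0.045], [[0, 0, 0], [0.007, 0.102, -0.06], 0.045], [[0, 0, 0], [0.009, 0.132, -0.06], 0.045], [[0, 0, 0], [0.011, 0.162, -0.06], 0.045], [[0, 0, 0], [0.013, 0.19, -0.06], 0.045], [[0, 0, 0], [0.015, 0.214, -0.06], 0.045]])

```text
t: 47.3
tool_pos: [0.5579, 0.0759, 0.1041]
tool_rot: [3.131, 0.255, -0.007]
contact_force: [-0.6, 0.7, -1.9]
opening: 0.053
```

Run:
```python
from h import *
o=ctrl.get_obs();print(o['tool_pos'],o['opening'],o['t'])
mv([.5699,.0324,.06],9.37)
```

```text
[0.55794615 0.0758859  0.10410296] 0.0529908951394354 47.3
shift [0.005, 0.0448, 0.0441] turn [0.01, 0.25, -0.07] yaw now 9.3
```

Request:
jog_arm(deltas=[[[0, 0, 0], [0.002, 0.02, 0], 0.045], [[0, 0, 0], [0.004, 0.034, 0], 0.045], [[0, 0, 0], [0.005, 0.043, 0.003], 0.045], [[0, 0, 0], [0.005, 0.0448, 0.012], 0.045], [[0, 0, 0], [0.005, 0.0448, 0.026], 0.045], [[0, 0, 0], [0.005, 0.0448, 0.036], 0.045], [[0, 0, 0], [0.005, 0.0448, 0.041], 0.045], [[0, 0, 0], [0.005, 0.0448, 0.042], 0.045], [[0, 0, 0], [0.005, 0.0448, 0.042], 0.045], [[0, 0, 0], [0.005, 0.0448, 0.042], 0.045]])

```text
t: 48.13
tool_pos: [0.5713, 0.0357, 0.0641]
tool_rot: [3.131, 0.258, -0.002]
contact_force: [0.5, -0.2, -1.6]
opening: 0.0532
```

Run:
```python
from h import *
o=ctrl.get_obs();print(o['tool_pos'],o['opening'],o['t'])
mv([.5699,.0324,.0486],9.37)
```

```text
[0.57134613 0.03568247 0.0641464 ] 0.05316133669220122 48.1333
shift [-0.0019, 0.003, 0.0155] turn [0.0, 0.07, 0.04] yaw now 9.41
```

Request:
jog_arm(deltas=[[[0, 0, 0], [-0.001, 0.0015, 0.004], 0.045], [[0, 0, 0], [-0.0015, 0.0026, 0.008], 0.045], [[0, 0, 0], [-0.0015, 0.0026, 0.012], 0.045], [[0, 0, 0], [-0.0015, 0.0026, 0.0142], 0.045], [[0, 0, 0], [-0.0015, 0.0026, 0.0145], 0.045], [[0, 0, 0], [-0.0015, 0.0026, 0.0145], 0.045], [[0, 0, 0], [-0.0015, 0.0026, 0.0145], 0.045]])

```text
t: 48.72
tool_pos: [0.5701, 0.0324, 0.0493]
tool_rot: [3.131, 0.257, -0.003]
contact_force: [0.2, 0.1, -1.5]
opening: 0.053
```

Run:
```python
from h import *
o=ctrl.get_obs();print(o['tool_pos'],o['opening'],o['t'],o['contact_force'])
mv([.5699,.0324,.0484],9.37)
```

```text
[0.57005691 0.03242365 0.04933666] 0.053044924237771254 48.7167 [ 0.22908788  0.06039131 -1.53122415]
shift [-0.0002, -0.0, 0.0009] turn [-0.0, 0.1, -0.0] yaw now 9.37
```

Request:
jog_arm(deltas=[[[0, 0, 0], [0, 0, 0.0005], 0.045], [[0, 0, 0], [0, 0, 0.0009], 0.045], [[0, 0, 0], [0, 0, 0.001], 0.045]])

```text
t: 48.97
tool_pos: [0.5701, 0.0324, 0.0484]
tool_rot: [3.131, 0.257, -0.002]
contact_force: [0.0, 0.8, -1.7]
opening: 0.0527
```

Request:
jog_arm(deltas=[[[0, 0, 0], [0, 0, 0.0004], 0.045], [[0, 0, 0], [0, 0, 0.0007], 0.045], [[0, 0, 0], [0, 0, 0.0007], 0.045]])

```text
t: 49.22
tool_pos: [0.5702, 0.0324, 0.0483]
tool_rot: [3.131, 0.257, -0.003]
contact_force: [-1.8, -0.6, 3.7]
opening: 0.0531
```

Request:
jog_arm(deltas=[[[0, 0, 0], [0, 0, -0.0003], 0.045], [[0, 0, 0], [0, 0, -0.0003], 0.055], [[0, 0, 0], [0, 0, -0.0003], 0.06], [[0, 0, 0], [0, 0, -0.0003], 0.068], [[0, 0, 0], [0, 0, -0.0003], 0.076], [[0, 0, 0], [0, 0, -0.0003], 0.076], [[0, 0, 0], [0, 0, -0.0003], 0.076], [[0, 0, 0], [0, 0, -0.01], 0.076], [[0, 0, 0], [0, 0, -0.035], 0.076], [[0, 0, 0], [0, 0, -0.065], 0.076], [[0, 0, 0], [0, 0, -0.095], 0.076], [[0, 0, 0], [0, 0, -0.12], 0.076]])

```text
t: 50.22
tool_pos: [0.5707, 0.0325, 0.1707]
tool_rot: [3.131, 0.257, 0.001]
contact_force: [1.0, -0.4, -1.1]
opening: 0.076
```

Request:
jog_arm(deltas=[[[0, 0, 0], [-0.01, -0.015, -0.01], 0.08], [[0, 0, 0], [-0.03, -0.045, -0.02], 0.08], [[0, 0, 0], [-0.055, -0.08, -0.02], 0.08], [[0, 0, 0], [-0.08, -0.115, -0.02], 0.08], [[0, 0, 0], [-0.1, -0.15, -0.02], 0.08], [[0, 0, 0], [-0.12, -0.185, -0.02], 0.08], [[0, 0, 0], [-0.14, -0.22, -0.02], 0.08], [[0, 0, 0], [-0.155, -0.25, -0.02], 0.08], [[0, 0, 0], [-0.165, -0.275, -0.02], 0.08], [[0, 0, 0], [-0.17, -0.29, -0.02], 0.08], [[0, 0, 0], [-0.17, -0.29, -0.02], 0.08], [[0, 0, 0], [-0.17, -0.29, -0.02], 0.08]])

```text
t: 51.22
tool_pos: [0.3551, 0.2913, 0.1886]
tool_rot: [3.131, 0.26, -0.001]
contact_force: [0.5, -0.3, 1.0]
opening: 0.0799
```

Run:
```python
from h import *
o=ctrl.get_obs();print(o['tool_pos'],o['opening'],o['t'],o['contact_force'])
save('top15',get_image('top'));save('s15',get_image('scene'))
a,b=[cv2.imread('pics/%s.png'%n)[220:320,270:395] for n in('top0','top15')]
save('cmp15',cv2.resize(np.vstack([a,b]),None,fx=3,fy=3)[:,:,::-1])
```

```text
[0.35508505 0.29131299 0.18858059] 0.07988580787270681 51.2167 [ 0.49390975 -0.30766627  1.01749945]
```

View pics/cmp15.png

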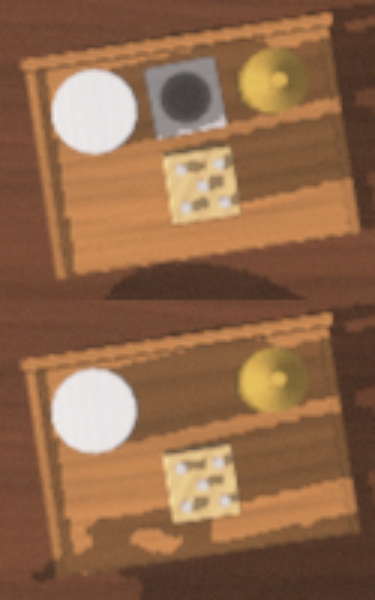

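View pics/s15.png

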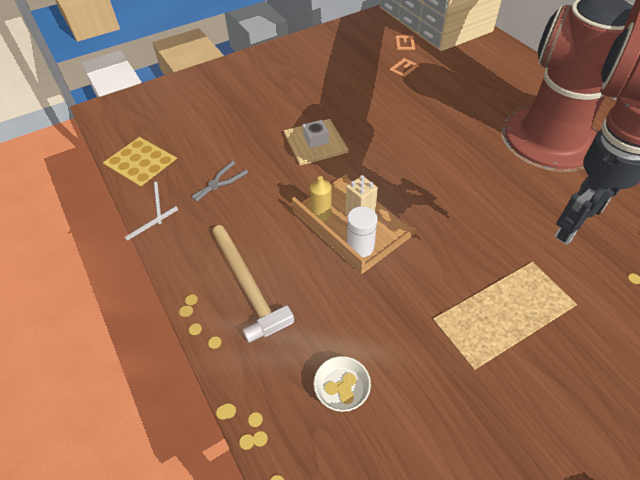

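View pics/top15.png

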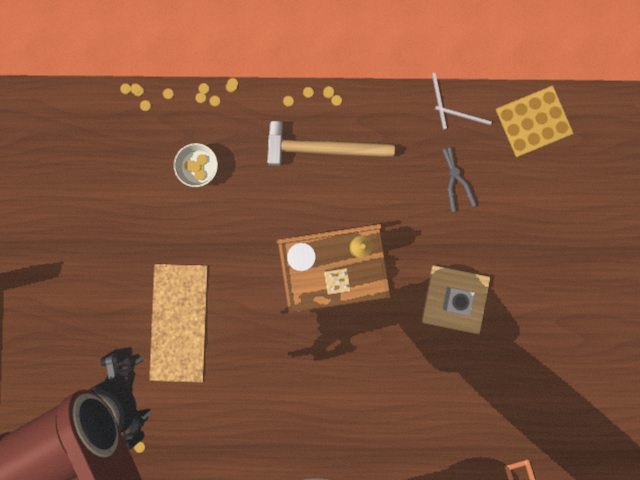

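Run:
```python
from h import *
A,B=[cv2.imread('pics/%s.png'%n) for n in('top0','top15')]
a,b=A.astype(int),B.astype(int)
def cen(i,box,f):
    x0,y0,x1,y1=box;c=i[y0:y1,x0:x1];m=f(c);y,x=np.nonzero(m);return m.sum(),round(x.mean()+x0,2),round(y.mean()+y0,2)
for n,box,f in (('tin',(283,240,318,275),lambda c:c.min(2)>170),('punch',(322,266,352,298),lambda c:c[:,:,1]>140),('oil',(345,230,378,262),lambda c:(c[:,:,2]-c[:,:,0]>90)&(c[:,:,1]-c[:,:,0]>70)&(c[:,:,2]-c[:,:,1]<45)),('hammer',(265,118,400,168),lambda c:c[:,:,1]>110),('dish',(170,140,220,190),lambda c:c.min(2)>150)):
    print(n,cen(a,box,f),cen(b,box,f))
for n,(x0,y0,x1,y1) in (('tin',(283,238,320,276)),('pun',(322,264,352,300)),('oil',(345,232,378,262)),('pliers',(440,140,485,215))):
    r=cv2.matchTemplate(B[y0-4:y1+4,x0-4:x1+4],A[y0:y1,x0:x1],cv2.TM_CCOEFF_NORMED);print(n,cv2.minMaxLoc(r)[1],np.array(cv2.minMaxLoc(r)[3])-4)
# block on board
c=B[285:318,442:478]; save('blk',cv2.resize(c,None,fx=12,fy=12,interpolation=cv2.INTER_CUBIC)[:,:,::-1])
```

```text
tin (np.int64(615), np.float64(300.81), np.float64(256.75)) (np.int64(621), np.float64(300.75), np.float64(256.55))
punch (np.int64(506), np.float64(335.93), np.float64(281.77)) (np.int64(504), np.float64(336.37), np.float64(281.12))
oil (np.int64(192), np.float64(356.77), np.float64(247.47)) (np.int64(193), np.float64(356.58), np.float64(247.31))
hammer (np.int64(1798), np.float64(319.51), np.float64(146.33)) (np.int64(1809), np.float64(319.34), np.float64(146.35))
dish (np.int64(600), np.float64(202.17), np.float64(162.8)) (np.int64(608), np.float64(201.96), np.float64(162.75))
tin 0.994276762008667 [0 0]
pun 0.8772727251052856 [0 0]
oil 0.9656825065612793 [0 0]
pliers 0.9871532917022705 [0 0]
```

Request:
jog_arm(deltas=[[[0, 0, 0], [0, 0, -0.01], 0.08], [[0, 0, 0], [0, 0, -0.02], 0.08], [[0, 0, 0], [0, 0, -0.02], 0.08], [[0, 0, 0], [0, 0, -0.02], 0.08], [[0, 0, 0], [0, 0, -0.02], 0.08]])

```text
t: 51.73
tool_pos: [0.3557, 0.2907, 0.2083]
tool_rot: [-3.131, -0.255, 0.002]
contact_force: [0.3, -0.6, -1.7]
opening: 0.0797
```

```bash
python3 -c "
from station import job
print(job.finish_job())"
```

```text
the job is handed in; nothing more can be done
None
```

I moved the tin, punch holder and oil can to the cork mat. I then set the doming block in the middle of the striking board and put the three things back where they had stood: tin left, oil can right, punch holder in front. The job was handed in at about 52 s of the 144 s allowed.

What the last checks showed:
- **Things put back:** in the top camera, compared with the first picture, the tin and oil can are within about 0.3 px (under 1 mm). The punch holder differs by about 0.8 px, roughly 1.5 mm, part of which may be changed shadows.
- **Upright:** all three stand upright in the final scene picture and are let go.
- **Doming block:** it sits flat on the board, square to its sides, about 1.5 mm from the centre by the wrist camera.
- **Left alone:** the hammer and dish are within 0.2 px of where they were, and the pliers show no shift.
- **Forces:** every reading I saw was under 7 N, against limits of 40 N and 120 N, though I read them only at the end of each move.

**Disagreement:** the top and wrist cameras disagreed by 1 to 3 mm on absolute positions. I used values in between, leaning towards the wrist camera.

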